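# Book in a finished batch and move its order tags to the ready rail

### The arm

A 6-joint arm with a two-finger parallel gripper is mounted at the origin on the work surface; the furniture and walls round the work are solid. World frame = base frame: x ahead of the robot, y to its left, z up, the work surface at z = 0. Lengths are in m, angles in rad, forces in N, time in s.
With the tool pointing down it reaches from about 0.4 to 0.825 m from the base axis. Payload 7 kg.
Tool frame: the origin (TCP) lies on the centre line of the jaws, within the pads' length; the fingertips stand 25 mm ahead of it and the grasp point (between the pads) lies 6 mm ahead of it; z points along the fingers, y is the line along which they close (so a half turn about z gives the same grasp; the last joint's range is limited). The gripper opens to 88 mm and grips with 3 to 60 N. Pads are 19 mm wide; open, the fingers measure 130 mm over their backs; the gripper's body (78 mm by 193 mm) begins 47 mm behind the grasp point.
Start: joints at [-0.944, 0.359, 0.012, 0, -1.224, -0.288], TCP at [0.224, -0.637, 0.252] pointing down, gripper open.
Joint ranges: [-3.07, 3.07], [-1.43, 2.12], [-1.02, 1.25], [-3.03, 1.67], [-3.05, -0], [-3.03, 3.03]. Speed limits (rad/s): [2.39, 2.39, 3.01, 3.14, 3.14, 3.14].

### API

Orientations are given as [roll, pitch, yaw] about the fixed x, y, z axes, in that order (R = Rz(yaw) Ry(pitch) Rx(roll)).
In Python, from station import readout, vision, arm gives the robot as it stands. The module is installed in compiled form; this text tells all that it offers.
- The arm moves only by the tool carry_out, never from a script. Its argument "commands" is a list of rows, each an object with "dp": the shift along the tool's x, y, z in m, a list of three; "rotation": the turn, a rotation vector about the tool's x, y, z in degrees, a list of three. In form: [{"dp": [dx, dy, dz], "rotation": [wx, wy, wz]}, ...]. A call has 1 to 8 rows; each row shifts and turns the commanded pose from where the row before left it, along the tool's axes as they then stand; what a row does not reach is not made up. A row lasts 1/8 s, in which the tool goes at most 62.5 mm and 10.7 degrees, less where a joint would pass 70% of its speed; a pose out of reach is approached as far as the arm can. A call with a gripper value outside its range is refused whole. "grip" is the finger opening in m, from 0 to 0.0876, set as the call begins (left out, the last holds). The fingers move at their own pace and stop on an object; "force" is the grip in N (left out, the last holds). Time passes only in rows, so rows that do not move let the fingers close. It gives the time, the measured TCP pose, the force, the opening and the grip force at its end, in the units of the state.
- readout.get_state(): the state, without advancing time (a new reading comes with each control period).
- vision.grab_frame(name): name is "scene" or "top"; returns (picture, depth): 400x640x3 uint8, red, green, blue; 400x640 float32, m along the optical axis (not along the pixel's ray), 0 where there is no reading.
- vision.calibration(name): a dict with "fovy" (degrees; the focal length in pixels is half the picture's height over the tangent of half this angle, whatever the lens; pixels are square), "cx", "cy" (the principal point, pixels), "dist" ([k1, k2, p1, p2, k3] as OpenCV has them; the pictures are not rectified), "origin" and "attitude" of the camera in the world. Camera axes: x right, y down, z forward; pixel columns grow to the right and rows downward; lengths in m; the calibration is good to about 2 mm. A picture is of the moment at which its call begins. calibration takes no time and is no camera call.
- arm.job_done(): hands the job in; it is judged then, once.
Trained networks look in the newest picture that a camera, given by its name, has taken for a name from the list of things; names that differ only in an ending like _2 or _b are one class to them, and where a whole thing is asked for, a point or a joint stands for the part that bears it (a point fixed in the world has none). Each returns a list of dicts, best first, with "score" (0 to 1); they miss things now and then, are a little off and sometimes report something else, mostly with a low value. They report only what shows in the picture. A call takes as long as a camera call.
- vision.trace(label, camera): "pixels" (400x640 bool, what is visible of it) and "position" ([row, column] in pixels, amid what is visible of it).
The state is a dict: "t": time; "q": joint angles; "qd": joint speeds; "joint_efforts": joint torques, N m; "eef_pos": TCP position; "ee_rot": TCP orientation; "force": force on the tool from outside, world axes, zero at the start; "moment": the same for the moment, N m; "width": finger opening in m; "gripper_force": force on a finger pad.
Only numpy, scipy, OpenCV 4.12 (cv2) and the standard library are available. Lean on these libraries where they do the work, as an engineer would, in place of code of your own. Each camera call takes 0.05 s, during which the arm holds its last target. There are 200 camera calls.

### The job

This batch has come back from the workroom, so book it in first: take the scanner from its dock, hold it upright and still for a good second about 5 cm above the middle of the barcode on the garment box, turned so that its wide side lies along the row of bars and the scan line crosses them all, then stand it back in its dock. After that, move every order tag hanging on the blue rail onto the green rail, each passed off over the upturned end stop and threaded over the other one, and leave them hanging there beside the black tag, which stays. Do not disturb the spools, the pin tin or the tape measure.

Things in the scene. Friction and masses are not known exactly. Their poses are not given: they have to be found in the camera images.
- blue_rail: blue tag rail, fixed (orders in the workroom: the tags start here). Origin on the counter, under the rod. A level steel rod 8 mm thick, axis 170 mm up, runs along the stand's own y from the bend at y = -50 mm (upright at -68 mm) to the free end at y = +120 mm. Base 58 (x) by 140 mm, 12 mm high
- green_rail: green tag rail, fixed (orders ready to collect, the black tag near its upright). Origin on the counter, under the rod. A level steel rod 8 mm thick, axis 170 mm up, runs along the stand's own y from the bend at y = -50 mm (upright at -68 mm) to the free end at y = +120 mm. Base 58 (x) by 140 mm, 12 mm high. Tags fit 24 mm apart
- blue_rail_stop (a point): foot of the blue upturned end stop, on the rod's axis at its free end, 170 mm up; stand's axes. The stop is a round pin 10 mm thick, from 5 mm below to 19 mm above this point: a tag's eye passes it only when lifted, eye centre about 7 mm above this point
- green_rail_stop (a point): foot of the green upturned end stop, on the rod's axis at its free end, 170 mm up; stand's axes. The stop is a round pin 10 mm thick, from 5 mm below to 19 mm above this point: a tag's eye passes it only when lifted, eye centre about 7 mm above this point
- tag_1_eye (a point): centre of the eye of the yellow order tag, a plastic plate 46 mm wide (its x), 7 mm thick (its y), 92 mm tall (its z), 45 g. The eye is a closed hole 22 mm wide, 30 mm tall; its centre is 67 mm above the tag's foot, 25 mm below its top edge. On a rail the roof of the eye rests on the rod, so this point hangs 11 mm below the rod's axis. May be absent
- tag_2_eye (a point): centre of the eye of the orange order tag, a plastic plate 46 mm wide (its x), 7 mm thick (its y), 92 mm tall (its z), 45 g. The eye is a closed hole 22 mm wide, 30 mm tall; its centre is 67 mm above the tag's foot, 25 mm below its top edge. On a rail the roof of the eye rests on the rod, so this point hangs 11 mm below the rod's axis. May be absent
- tag_3_eye (a point): centre of the eye of the white order tag, a plastic plate 46 mm wide (its x), 7 mm thick (its y), 92 mm tall (its z), 45 g. The eye is a closed hole 22 mm wide, 30 mm tall; its centre is 67 mm above the tag's foot, 25 mm below its top edge. On a rail the roof of the eye rests on the rod, so this point hangs 11 mm below the rod's axis. May be absent
- tag_4_eye (a point): centre of the eye of the red order tag, a plastic plate 46 mm wide (its x), 7 mm thick (its y), 92 mm tall (its z), 45 g. The eye is a closed hole 22 mm wide, 30 mm tall; its centre is 67 mm above the tag's foot, 25 mm below its top edge. On a rail the roof of the eye rests on the rod, so this point hangs 11 mm below the rod's axis. May be absent
- tag_5_eye (a point): centre of the eye of the pink order tag, a plastic plate 46 mm wide (its x), 7 mm thick (its y), 92 mm tall (its z), 45 g. The eye is a closed hole 22 mm wide, 30 mm tall; its centre is 67 mm above the tag's foot, 25 mm below its top edge. On a rail the roof of the eye rests on the rod, so this point hangs 11 mm below the rod's axis. May be absent
- tag_6_eye (a point): centre of the eye of the purple order tag, a plastic plate 46 mm wide (its x), 7 mm thick (its y), 92 mm tall (its z), 45 g. The eye is a closed hole 22 mm wide, 30 mm tall; its centre is 67 mm above the tag's foot, 25 mm below its top edge. On a rail the roof of the eye rests on the rod, so this point hangs 11 mm below the rod's axis. May be absent
- old_tag_eye (a point): eye centre of the black tag that already hangs on the green rail near its upright; same shape as the others; stays on the green rail
- scanner_center (a point): centre, half-way up, of the stick barcode scanner: an upright grey bar 36 mm wide (its own x), 26 mm (its own y), 150 mm tall (z up), 110 g, flat sides, standing loose in its dock, its top 105 mm clear of it
- scanner_window (a point): centre of the scanner's underside, the window, which looks straight down (its own -z), 75 mm below scanner_center. The scan line lies along its own x, the scanner's wide side
- dock_floor (a point): centre of the inner floor of the scanner's black charging dock, fixed, 8 mm above the counter; dock's x, y, z as axes. The pocket is 44 mm (x) by 34 mm (y), its rim 53 mm above the counter, walls 5 mm, foot plate 86 by 74 mm. The scanner stands in it with its wide side along the dock's x, either way round
- label (a point): middle of the row of bars of the barcode, on top of the loose cardboard garment box, 40 mm above the counter. Its x axis runs along the row of bars (the label's long side), y along the single bars, z up. The box is 110 mm (x) by 80 mm (y) by 40 mm, 350 g; the box's middle lies at x = -4 mm, y = +10 mm from here
- spool_red: red thread spool, 29 mm across, 40 mm tall, loose bystander, origin at its foot
- spool_navy: navy thread spool, 29 mm across, 40 mm tall, loose bystander, origin at its foot
- pin_tin: green and silver tin of pins, 60x87x22 mm, loose bystander, origin at its foot
- tape_measure: yellow round tape measure, 80x52x20 mm, loose bystander, origin at its foot

How it is judged:
By the outcome, as a careful person would: the job done as asked, in the order asked, and still so for the second after the job is handed in, with the robot touching nothing.
Of tag_1, tag_2, tag_3, tag_4, tag_5, tag_6 only 4 to 6 are there at a start; the rules pass over those that are not, and their reading is None.
At some moment in a run one of garment_box may be knocked a few centimetres aside while the robot is not near it.
It also fails if it takes over 210 s, if anything falls off the work surface, if the arm or the gripper's body presses on something with over 40 N, if the wrist force passes 120 N, or if a joint passes its speed limit or range.

## Working session

There is one attempt and no reset: what is moved stays moved. The work goes in short steps, Python scripts to look and compute and a tool call to move; the robot and the scene stay as the last step left them, time stands still between calls to the robot, and variables do not carry over. Pictures are saved under pics/ and viewed, at most 14 in all, crops included, and the job is handed in when it is done.

Besides the shell and the picture viewer there is one more tool, called as a command line: name --argument value ..., lists and objects as JSON in quotes. carry_out: Moves the arm, as the interface text tells. Its arguments: {"type":"object","properties":{"commands":{"type":"array"},"grip":{"type":"number"},"force":{"type":"number"}},"required":["commands"]}

```bash
mkdir -p pics
cat > h.py <<'E'
import numpy as np, cv2
from scipy.spatial.transform import Rotation as R
from station import readout, vision, arm
def cam(n):
    c=vision.calibration(n); f=200/np.tan(np.radians(c['fovy'])/2)
    K=np.array([[f,0,c['cx']],[0,f,c['cy']],[0,0,1.]])
    a=np.array(c['attitude'],float)
    M=a if a.shape==(3,3) else (R.from_euler('xyz',a).as_matrix() if a.size==3 else R.from_quat(a).as_matrix())
    return K,np.array(c['dist'],float),np.array(c['origin'],float),M
def world(n,rc,d):  # rc Nx2 (row,col), d depth N
    K,D,o,M=cam(n); uv=np.array(rc,float).reshape(-1,2)[:,::-1].copy()
    p=cv2.undistortPoints(uv.reshape(-1,1,2),K,D).reshape(-1,2)
    P=np.c_[p,np.ones(len(p))]*np.array(d).reshape(-1,1)
    return P@M.T+o
def atz(n,rc,z):
    K,D,o,M=cam(n); r=world(n,rc,np.ones(len(np.array(rc).reshape(-1,2))))-o
    return o+r*((z-o[2])/r[:,2:])
def pix(n,P):
    K,D,o,M=cam(n); q=(np.array(P,float).reshape(-1,3)-o)@M
    return cv2.projectPoints(q,np.zeros(3),np.zeros(3),K,D)[0].reshape(-1,2)[:,::-1]
def save(n,name):
    im,d=vision.grab_frame(n); cv2.imwrite('pics/'+name,im[:,:,::-1]); return im,d
def pts(n,mask,d):
    rc=np.argwhere(mask&(d>0)); return world(n,rc,d[rc[:,0],rc[:,1]])
E
python3 - <<'E'
from h import *
print(readout.get_state())
for n in('scene','top'):
    print(n,vision.calibration(n)); im,d=save(n,n+'0.png')
    for l in ['blue_rail','green_rail','tag_1_eye','tag_2_eye','tag_3_eye','tag_4_eye','tag_5_eye','tag_6_eye','old_tag_eye','scanner_center','dock_floor','label','spool_red','spool_navy','pin_tin','tape_measure']:
        for t in vision.trace(l,n)[:3 if 'tag_' not in l else 2]:
            P=pts(n,t['pixels'],d)
            if len(P): print(l,round(t['score'],2),np.round(t['position']),len(P),np.round(np.median(P,0),3),np.round(np.percentile(P,2,axis=0),3),np.round(np.percentile(P,98,axis=0),3))
E
```

```text
{'t': 0.0, 'q': array([-9.43879683e-01,  3.59360812e-01,  1.10611914e-02, -3.65910068e-04,
       -1.22410701e+00, -2.88074618e-01]), 'qd': array([-0.00080203, -0.00136978,  0.00019211, -0.0001235 ,  0.00138758,
       -0.00081883]), 'joint_efforts': array([-3.11994211e-05, -5.82718170e+01,  2.93067813e+01,  6.99763834e+00,
        6.82072263e-03, -1.55803073e-04]), 'eef_pos': array([ 0.22418063, -0.63620326,  0.2506377 ]), 'ee_rot': array([ 3.13995097e+00, -1.27736782e-04, -2.80287513e+00]), 'force': array([0.12982306, 0.28647882, 0.13974565]), 'moment': array([ 0.01478492, -0.01463768, -0.01095141]), 'gripper_force': 0.0, 'width': 0.08774657456300793}
scene {'fovy': 53.1761970223032, 'cx': 326.88742493011176, 'cy': 197.82413366795197, 'dist': array([0.01965242, 0.        , 0.        , 0.        , 0.        ]), 'origin': array([0.15637133, 0.5591905 , 0.62637473]), 'attitude': array([-2.19386071,  0.01810925, -2.52509237])}
blue_rail 0.86 [209. 394.] 776 [ 0.485 -0.188  0.013] [ 0.462 -0.254  0.007] [ 0.513 -0.05   0.182]
blue_rail 0.41 [172. 395.] 209 [ 0.47  -0.12   0.167] [ 0.464
[... 3798 characters left out ...]
393 0.03  0.018] [0.43  0.062 0.16 ]
dock_floor 0.76 [260. 302.] 730 [0.408 0.041 0.007] [0.369 0.004 0.001] [0.457 0.088 0.057]
dock_floor 0.75 [232. 396.] 741 [ 0.481 -0.198  0.014] [ 0.462 -0.266  0.005] [ 0.507 -0.061  0.179]
label 0.88 [272. 383.] 1346 [ 0.385 -0.174  0.04 ] [ 0.347 -0.228  0.035] [ 0.425 -0.122  0.045]
spool_red 0.43 [238. 267.] 99 [0.465 0.125 0.04 ] [0.454 0.112 0.008] [0.478 0.138 0.044]
spool_navy 0.54 [249. 254.] 112 [0.436 0.151 0.039] [0.424 0.141 0.003] [0.449 0.166 0.044]
pin_tin 0.88 [244. 233.] 759 [0.451 0.214 0.022] [0.413 0.172 0.012] [0.492 0.256 0.026]
tape_measure 0.51 [158. 342.] 319 [ 0.688 -0.057  0.016] [ 0.666 -0.103  0.001] [ 0.715 -0.033  0.021]
```

Run:
```python
import cv2
a=cv2.imread('pics/scene0.png')[100:350,260:520]; b=cv2.imread('pics/top0.png')[130:300,220:440]
cv2.imwrite('pics/sc.png',cv2.resize(a,None,fx=2.4,fy=2.4,interpolation=2)); cv2.imwrite('pics/tc.png',cv2.resize(b,None,fx=3.5,fy=3.5,interpolation=2))
```

```text
(no output)
```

View pics/sc.png

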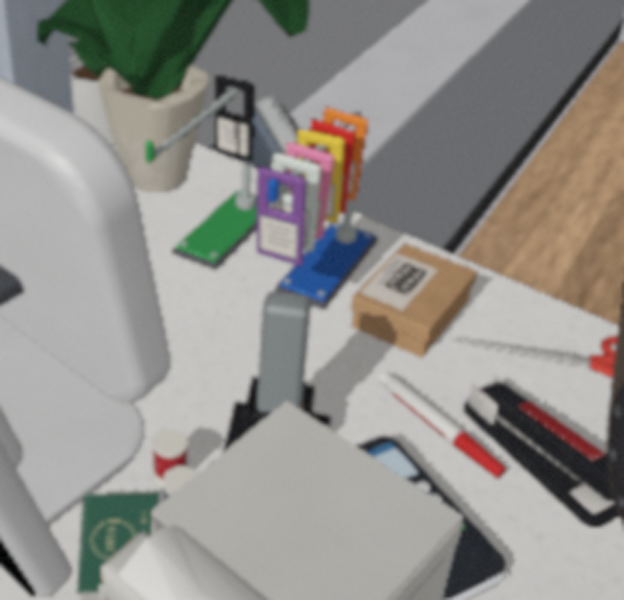

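View pics/tc.png

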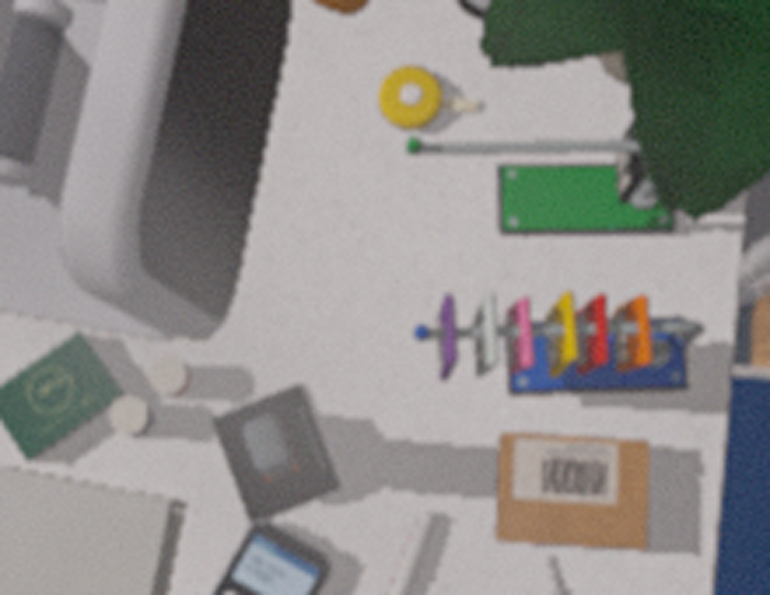

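The scene picture shows six tags on the blue rail. From the free end they run purple (about col 377, row 190), white, pink, yellow, red, orange. The black tag is on the green rail, the scanner stands in its dock (col 379, row 242) and the box is at (434, 222). The top picture puts the stops at about (col 340, row 225) blue and (338, 172) green, with leaves over the upright of the green rail and a machine on the left.

```bash
cat > m.py <<'E'
from h import *
def cloud(n,d):
    P=pts(n,np.ones(d.shape,bool),d); return P, np.argwhere(d>0)
def rect(P):
    (c,s,a)=cv2.minAreaRect((P[:,:2]*1000).astype(np.float32)); return np.round(c,1),np.round(s,1),round(a,1)
E
python3 - <<'E'
from m import *
for n in('scene','top'):
    im,d=vision.grab_frame(n); P,rc=cloud(n,d); hsv=cv2.cvtColor(im,cv2.COLOR_RGB2HSV)[rc[:,0],rc[:,1]].astype(int)
    x,y,z=P.T
    for nm,x0,lo,hi in(('blue',.48,100,125),('green',.61,45,85)):
        s=(abs(x-x0)<.06)&(y>-.09)&(y<-.02)&(z>.15)&(z<.2)&(hsv[:,0]>lo)&(hsv[:,0]<hi)&(hsv[:,1]>110)
        if s.any(): print(n,nm,'stop',s.sum(),np.round(P[s].mean(0),4),np.round(rc[s].mean(0),1), 'at z.18',np.round(atz(n,rc[s].mean(0),.18),4))
        b=(abs(x-x0)<.06)&(z>.006)&(z<.018)&(hsv[:,0]>lo)&(hsv[:,0]<hi)&(hsv[:,1]>110)&(y<-.06)
        print(' base',b.sum(),rect(P[b]) if b.sum()>9 else '')
    # green rod
    s=(abs(x-.61)<.03)&(y>-.18)&(y<-.06)&(z>.155)&(z<.185)
    if s.sum()>10: print(n,'green rod',s.sum(),np.polyfit(y[s],x[s],1),'x at -.05:',np.polyval(np.polyfit(y[s],x[s],1),-.05),np.median(z[s]))
    s=(abs(x-.485)<.006)&(y>-.08)&(y<-.055)&(z>.155)&(z<.18)
    print(n,'blue rod',s.sum(),P[s].mean(0))
    s=(x>.33)&(x<.44)&(y<-.09)&(y>-.25)&(z>.034)&(z<.046); print('box',s.sum(),rect(P[s]))
    s=(abs(x-.41)<.03)&(abs(y-.045)<.03)&(z>.145)&(z<.17); print('scanner top',s.sum(),rect(P[s]),np.median(z[s]))
    s=(abs(x-.41)<.06)&(abs(y-.045)<.06)&(z>.042)&(z<.06)&(hsv[:,2]<110); print('dock rim',s.sum(),rect(P[s]))
    s=(abs(x-.41)<.06)&(abs(y-.045)<.06)&(z>.003)&(z<.015)&(hsv[:,2]<110); print('dock foot',s.sum(),rect(P[s]))
    # dark bars
    s=(abs(x-.385)<.05)&(abs(y+.17)<.06)&(z>.034)&(z<.046)&(hsv[:,2]<95); print('bars',s.sum(),rect(P[s]),np.round(P[s].mean(0),4),np.round(rc[s].mean(0),1))
    # tall things map
    for nm,q in(('machine',(y>0.0)&(x>.45)&(z>.06)),('plant',(x>.5)&(y<-.1)&(z>.2)),('plantlow',(x>.66)&(y<-.1)&(z>.05)&(z<.2)),('behind',(y<-.1)&(x<.5)&(z>.2))):
        if q.any(): print(nm,q.sum(),np.round(np.percentile(P[q],[1,50,99],axis=0),3).tolist())
E
```

```text
scene blue stop 41 [ 0.4825 -0.0501  0.18  ] [178.8 373. ] at z.18 [[ 0.4825 -0.0501  0.18  ]]
 base 538 (array([ 488.3, -195. ]), array([ 47.6, 128.7]), 2.4)
scene green stop 13 [ 0.6074 -0.0454  0.1786] [163.  322.2] at z.18 [[ 0.606  -0.0434  0.18  ]]
 base 375 (array([ 611.2, -180. ]), array([ 45.4, 113.2]), 1.7)
scene green rod 119 [-0.0323982   0.60705613] x at -.05: 0.6086760373943765 0.17358850959510408
scene blue rod 19 [ 0.48294602 -0.06733404  0.17475702]
box 1137 (array([ 386.2, -173.8]), array([115.7,  81.6]), 87.5)
scanner top 252 (array([412. ,  49.3]), array([35.2, 27. ]), 26.5) 0.15696743695218487
dock rim 132 (array([412.2,  48.6]), array([55.2, 43.1]), 25.3)
dock foot 106 (array([429.1,  30.4]), array([95.8, 46.3]), 51.5)
bars 20 (array([ 393.1, -172.7]), array([34.6, 12.3]), 85.3) [ 0.3964 -0.1723  0.0414] [216.  428.4]
machine 70206 [[0.466, 0.012, 0.068], [0.835, 0.292, 0.29], [0.932, 0.528, 0.518]]
plant 17751 [[0.564, -1.506, 0.202], [0.92, -0.255, 0.298], [0.934, -0.103, 0.462]]
plantlow 7690 [[0.69, -2.509, 0.052], [0.927, -0.508, 0.135], [0.935, -0.125, 0.1
[... 525 characters left out ...]
.4)
scanner top 172 (array([412.1,  45.9]), array([35.7, 26. ]), 22.3) 0.15706854202186227
dock rim 110 (array([412.3,  45.1]), array([53.7, 45.6]), 22.0)
dock foot 372 (array([410.1,  46. ]), array([80.6, 69.8]), 22.7)
bars 0 (array([0., 0.]), array([0., 0.]), 0.0) [nan nan nan] [nan nan]
machine 57852 [[0.462, 0.01, 0.074], [0.726, 0.311, 0.311], [0.931, 0.512, 0.522]]
plant 23306 [[0.564, -0.742, 0.202], [0.767, -0.279, 0.31], [0.931, -0.106, 0.742]]
plantlow 8438 [[0.728, -0.874, 0.053], [0.928, -0.381, 0.144], [0.931, -0.108, 0.199]]
behind 5399 [[0.247, -0.376, 0.638], [0.28, -0.289, 0.709], [0.335, -0.101, 0.808]]<stdin>:20: RuntimeWarning: Mean of empty slice.
  ret = um.true_divide(
```

Run:
```python
from m import *
Q=[]
for n in('scene','top'):
    im,d=vision.grab_frame(n); P,rc=cloud(n,d)
    # drop flying depth edges
    e=cv2.dilate(d,np.ones((3,3)))-cv2.erode(d,np.ones((3,3)));P=P[e[rc[:,0],rc[:,1]]<.04]; Q.append(P)
P=np.vstack(Q);x,y,z=P.T
def grid(x0,x1,y0,y1,f,zmin):
    print('cols y',[round(v,2) for v in np.arange(y0,y1,.02)])
    for a in np.arange(x0,x1,.02):
        r=[]
        for b in np.arange(y0,y1,.02):
            s=(x>=a)&(x<a+.02)&(y>=b)&(y<b+.02)&(z>zmin); r.append(f'{f(z[s]):.2f}' if s.sum()>2 else ' -- ')
        print(round(a,2),' '.join(r))
print('plant min z>.19');grid(.5,.76,-.32,-.06,np.min,.19)
print('plant max');grid(.5,.76,-.32,-.06,np.max,.19)
print('machine max');grid(.4,.72,-.02,.16,np.max,.06)
print('machine min');grid(.4,.72,-.02,.16,np.min,.06)
```

```text
plant min z>.19
cols y [np.float64(-0.32), np.float64(-0.3), np.float64(-0.28), np.float64(-0.26), np.float64(-0.24), np.float64(-0.22), np.float64(-0.2), np.float64(-0.18), np.float64(-0.16), np.float64(-0.14), np.float64(-0.12), np.float64(-0.1), np.float64(-0.08)]
0.5  --   --   --   --   --   --   --   --   --   --   --   --   -- 
0.52  --   --   --   --   --   --   --   --   --   --   --   --   -- 
0.54  --   --   --   --  0.25 0.24 0.25  --   --   --   --   --   -- 
0.56  --   --   --  0.28 0.27 0.25 0.26 0.29  --   --   --   --   -- 
0.58 0.68 0.69 0.31 0.30 0.29 0.29 0.30 0.29  --   --   --   --   -- 
0.6 0.30 0.32 0.32 0.31 0.30 0.30 0.31 0.31  --   --   --   --   -- 
0.62 0.30 0.31 0.31 0.30 0.29 0.28 0.29 0.29 0.28  --   --   --   -- 
0.64 0.30 0.30 0.29 0.26 0.26 0.27 0.26 0.28 0.28 0.25 0.22 0.22  -- 
0.66 0.29 0.23 0.21 0.21 0.22 0.22 0.24 0.27 0.27 0.26 0.22 0.23  -- 
0.68 0.27 0.26 0.20 0.19 0.19 0.19 0.24 0.25 0.26 0.27 0.26 0.24  -- 
0.7 0.26 0.24 0.21 0.19 0.19 0.19 0.22 0.25 0.26 0.27 0.27  --   -- 
0.72 0.25 0.22 0.19 0.19 0.43 0.19 0.21 0.24 0.26 0.28 0.29  --  
[... 2496 characters left out ...]
 -- 
0.44  --   --   --   --   --   --   --   --   -- 
0.46  --   --   --   --   --   --   --   --   -- 
0.48  --   --   --   --   --  0.09 0.08 0.07 0.13
0.5  --   --   --   --   --  0.08 0.17 0.06 0.12
0.52  --   --   --   --  0.07 0.10 0.19 0.06 0.14
0.54  --   --   --   --  0.07 0.11 0.06 0.06 0.17
0.56  --   --   --   --  0.07 0.12 0.06 0.07 0.18
0.58  --   --   --   --  0.07 0.15 0.06 0.09 0.20
0.6  --   --   --   --  0.07 0.16 0.06 0.11 0.22
0.62  --   --   --  0.07 0.08 0.18 0.06 0.12 0.12
0.64  --   --   --  0.07 0.10 0.21 0.06 0.13 0.13
0.66  --   --   --  0.07 0.12 0.06 0.06 0.17 0.28
0.68  --   --   --  0.07 0.14 0.25 0.10 0.19  -- 
0.7  --   --   --  0.07 0.15 0.09 0.10 0.21  --
```

Create go.py:
```python
import sys
from h import *
def st():
    s=readout.get_state(); return s,np.array(s['eef_pos']),R.from_euler('xyz',s['ee_rot'])
if __name__=='__main__':
    a=[float(v) for v in sys.argv[1:5]]; s,p,r=st()
    t=R.from_euler('xyz',[np.pi,0,np.radians(a[3])])
    print('t',round(s['t'],2),'pos',np.round(p,4),'yaw',round(np.degrees(s['ee_rot'][2]),2),'F',np.round(s['force'],1),'w',round(s['width'],4),'q',np.round(s['q'],2))
    print('dp(tool now) mm',np.round(r.inv().apply(np.array(a[:3])-p)*1000,1),'rotvec deg',np.round(np.degrees((r.inv()*t).as_rotvec()),2))
    print('dp(tool after turn) mm',np.round(t.inv().apply(np.array(a[:3])-p)*1000,1))
```

```text
(no output)
```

carry_out --commands '[{"dp": [-0.039, 0.037, -0.003], "rotation": [0, 0, 0]}, {"dp": [-0.039, 0.037, -0.003], "rotation": [0, 0, 0]}, {"dp": [-0.039, 0.037, -0.003], "rotation": [0, 0, 0]}, {"dp": [-0.039, 0.037, -0.003], "rotation": [0, 0, 0]}, {"dp": [-0.039, 0.037, -0.003], "rotation": [0, 0, 0]}, {"dp": [-0.039, 0.037, -0.003], "rotation": [0, 0, 0]}, {"dp": [-0.039, 0.037, -0.003], "rotation": [0, 0, 0]}, {"dp": [-0.039, 0.037, -0.003], "rotation": [0, 0, 0]}]' --grip 0.0876

```text
t: 2.9
eef_pos: [0.4208, -0.2522, 0.2761]
ee_rot: [-3.141, 0.001, -2.803]
force: [0.5, 0.8, 0.1]
width: 0.0875
gripper_force: 0.0
```

carry_out --commands '[{"dp": [-0.015, 0.047, 0.003], "rotation": [0, 0, 0]}, {"dp": [-0.015, 0.047, 0.003], "rotation": [0, 0, 0]}, {"dp": [-0.015, 0.047, 0.003], "rotation": [0, 0, 0]}, {"dp": [-0.015, 0.047, 0.003], "rotation": [0, 0, 0]}, {"dp": [-0.015, 0.047, 0.003], "rotation": [0, 0, 0]}, {"dp": [-0.015, 0.047, 0.003], "rotation": [0, 0, 0]}, {"dp": [0, 0, 0], "rotation": [0, 0, -2]}]'

```text
t: 3.78
eef_pos: [0.4113, 0.0448, 0.2577]
ee_rot: [3.141, 0.001, -2.762]
force: [-0.1, -0.4, -0.5]
width: 0.087
gripper_force: 0.0
```

```bash
python3 go.py .412 .0475 .25 -157
python3 - <<'E'
from m import *
im,d=save('scene','a1.png')
t=vision.trace('scanner_center','scene')[0]; P=pts('scene',t['pixels'],d); P=P[(P[:,2]>.15)&(P[:,2]<.165)]
print(rect(P),len(P))
for l in['label']:
    t=vision.trace('label','scene')[0];print(t['score'],t['position'])
E
```

```text
t 3.77 pos [0.4113 0.0448 0.2577] yaw -158.28 F [-0.1 -0.4 -0.5] w 0.087 q [ 0.59 -0.1  -0.51 -0.   -1.16 -1.78]
dp(tool now) mm [-1.7  2.3  7.7] rotvec deg [ 0.02  0.04 -1.28]
dp(tool after turn) mm [-1.7  2.2  7.7]
(array([412.4,  50.2]), array([33.9, 23.6]), 23.3) 195
0.8 [224.2, 430.5]
```

carry_out --commands '[{"dp": [-0.002, 0.003, 0.027], "rotation": [0, 0, -1.3]}, {"dp": [0, 0, 0.035], "rotation": [0, 0, 0]}, {"dp": [0, 0, 0.035], "rotation": [0, 0, 0]}, {"dp": [0, 0, 0.03], "rotation": [0, 0, 0]}, {"dp": [0, 0, 0], "rotation": [0, 0, 0]}]'

```text
t: 4.55
eef_pos: [0.4109, 0.0438, 0.1291]
ee_rot: [-3.141, -0.005, -2.748]
force: [0.0, 0.5, 1.2]
width: 0.0874
gripper_force: 0.0
```

carry_out --commands '[{"dp": [0, 0, 0], "rotation": [0, 0, 0]}, {"dp": [0, 0, 0], "rotation": [0, 0, 0]}, {"dp": [0, 0, 0], "rotation": [0, 0, 0]}, {"dp": [0, 0, 0], "rotation": [0, 0, 0]}, {"dp": [0, 0, 0], "rotation": [0, 0, 0]}, {"dp": [0, 0, 0], "rotation": [0, 0, 0]}]' --grip 0.015 --force 30

```text
t: 5.3
eef_pos: [0.4121, 0.0457, 0.1306]
ee_rot: [3.142, 0.0, -2.745]
force: [0.6, 0.5, 0.4]
width: 0.0327
gripper_force: 0.0
```

carry_out --commands '[{"dp": [0, 0, 0], "rotation": [0, 0, 0]}, {"dp": [0, 0, 0], "rotation": [0, 0, 0]}, {"dp": [0, 0, 0], "rotation": [0, 0, 0]}, {"dp": [0, 0, 0], "rotation": [0, 0, 0]}]'

```text
t: 5.8
eef_pos: [0.4121, 0.0456, 0.1305]
ee_rot: [-3.142, -0.0, -2.745]
force: [0.1, 0.3, -0.8]
width: 0.026
gripper_force: 30.0
```

carry_out --commands '[{"dp": [0, 0, -0.01], "rotation": [0, 0, 0]}, {"dp": [0, 0, -0.02], "rotation": [0, 0, 0]}, {"dp": [0, 0, -0.03], "rotation": [0, 0, 0]}, {"dp": [0, 0, -0.03], "rotation": [0, 0, 0]}, {"dp": [0, 0, -0.012], "rotation": [0, 0, 0]}, {"dp": [0, 0, 0], "rotation": [0, 0, 0]}]'

```text
t: 6.55
eef_pos: [0.4123, 0.0458, 0.233]
ee_rot: [3.141, 0.002, -2.745]
force: [-0.2, -0.1, -1.6]
width: 0.0256
gripper_force: 30.0
```

```bash
cat > box.py <<'E'
from m import *
for n in('scene','top'):
    im,d=vision.grab_frame(n); T=vision.trace('label',n)[0]
    P=pts(n,T['pixels'],d); P=P[(P[:,2]>.034)&(P[:,2]<.046)]; c,s,a=rect(P); print(n,T['score'],c,s,a)
    cv2.imwrite('pics/box_%s.png'%n,im[:,:,::-1])
    if n=='scene': sc=im
# rectified view of box top: 2px/mm, x right, y up ; around box
def rectify(im,n,x0,x1,y0,y1,z,k=4):
    X,Y=np.meshgrid(np.arange(x0,x1,.001/k),np.arange(y1,y0,-.001/k))
    p=pix(n,np.c_[X.ravel(),Y.ravel(),np.full(X.size,z)]).astype(np.float32)
    return cv2.remap(im,p[:,1].reshape(X.shape),p[:,0].reshape(X.shape),cv2.INTER_LINEAR)
a=rectify(sc,'scene',.33,.45,-.24,-.11,.04); b=rectify(im,'top',.33,.45,-.24,-.11,.04)
cv2.imwrite('pics/boxrect.png',cv2.resize(np.hstack([a,b]),None,fx=.8,fy=.8)[:,:,::-1])
E
python3 box.py
python3 - <<'E'
from m import *
im,d=save('scene','b1.png'); t=vision.trace('scanner_center','scene')[0]
P=pts('scene',t['pixels'],d);print(t['score'],np.round(np.percentile(P,[2,98],axis=0),3))
E
python3 go.py .39 -.17 .213 -92.5
```

```text
scene 0.86 [ 386.8 -174. ] [114.   82.7] 87.3
top 0.7 [ 386.3 -175.8] [110.8  80.3] 87.5
0.82 [[0.393 0.03  0.112]
 [0.427 0.064 0.213]]
t 6.85 pos [0.4117 0.0455 0.2317] yaw -157.29 F [ 0.1  1.1 -1.3] w 0.0258 q [ 0.59 -0.07 -0.55 -0.   -1.09 -1.77]
dp(tool now) mm [ 103.2 -190.4   18.9] rotvec deg [ 5.000e-02 -1.000e-01 -6.479e+01]
dp(tool after turn) mm [216.2  12.3  18.7]
```

View pics/boxrect.png

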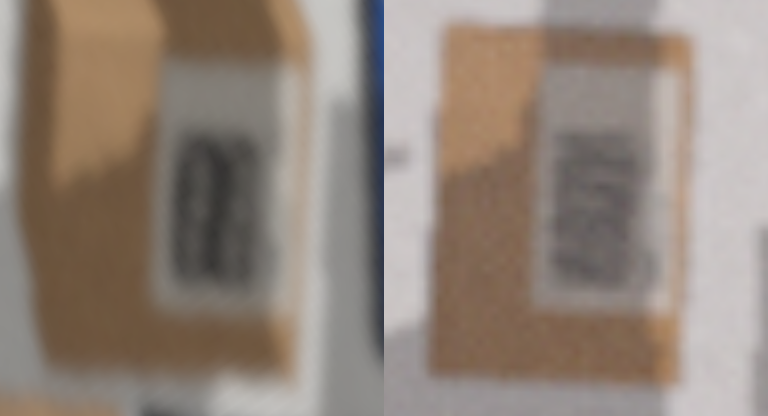

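The flattened view has the scene camera on the left and the top camera on the right. The bars are centred near px (217, 208), about x 0.398, y -0.175. The label sheet's middle is nearer y -0.169, so I aim for (0.397, -0.1725).

carry_out --commands '[{"dp": [0.02, -0.04, 0], "rotation": [0, 0, 0]}, {"dp": [0.026, -0.052, 0], "rotation": [0, 0, 0]}, {"dp": [0.026, -0.052, 0], "rotation": [0, 0, 0]}, {"dp": [0.026, -0.051, 0], "rotation": [0, 0, 0]}, {"dp": [0, 0, 0], "rotation": [0, 0, -9]}, {"dp": [0, 0, 0], "rotation": [0, 0, -9]}, {"dp": [0, 0, 0], "rotation": [0, 0, -9]}, {"dp": [0, 0, 0], "rotation": [0, 0, -9]}]'

```text
t: 7.85
eef_pos: [0.3967, -0.1722, 0.232]
ee_rot: [3.141, -0.001, -2.112]
force: [-0.4, 0.2, -1.2]
width: 0.0261
gripper_force: 30.0
```

carry_out --commands '[{"dp": [0, 0, 0], "rotation": [0, 0, -9]}, {"dp": [0, 0, 0], "rotation": [0, 0, -9]}, {"dp": [0, 0, 0], "rotation": [0, 0, -9]}, {"dp": [0, 0, 0], "rotation": [0, 0, -1.7]}, {"dp": [0, 0, 0.01], "rotation": [0, 0, 0]}, {"dp": [0, 0, 0], "rotation": [0, 0, 0]}]'

```text
t: 8.6
eef_pos: [0.3963, -0.172, 0.2214]
ee_rot: [3.139, 0.0, -1.618]
force: [0.1, 1.3, -1.3]
width: 0.0259
gripper_force: 30.0
```

```bash
python3 go.py .397 -.1725 .2125 -92.6; python3 box.py
```

```text
t 8.6 pos [ 0.3963 -0.172   0.2214] yaw -92.72 F [ 0.1  1.3 -1.3] w 0.0259 q [ 0.05 -0.03 -0.54 -0.   -1.06 -0.1 ]
dp(tool now) mm [ 0.5 -0.8  8.9] rotvec deg [ 0.13  0.01 -0.12]
dp(tool after turn) mm [ 0.5 -0.8  8.9]
scene 0.57 [ 386.5 -174.2] [114.5  82.3] 87.8Traceback (most recent call last):
  File "box.py", line 3, in <module>
    im,d=vision.grab_frame(n); T=vision.trace('label',n)[0]
                                 ~~~~~~~~~~~~~~~~~~~~~~~^^^
IndexError: list index out of range
```

Box unmoved. I lower to 5 cm and hold still for about 1.9 s.

carry_out --commands '[{"dp": [0, -0.001, 0.009], "rotation": [0, 0, 0]}, {"dp": [0, 0, 0], "rotation": [0, 0, 0]}, {"dp": [0, 0, 0], "rotation": [0, 0, 0]}, {"dp": [0, 0, 0], "rotation": [0, 0, 0]}, {"dp": [0, 0, 0], "rotation": [0, 0, 0]}, {"dp": [0, 0, 0], "rotation": [0, 0, 0]}, {"dp": [0, 0, 0], "rotation": [0, 0, 0]}, {"dp": [0, 0, 0], "rotation": [0, 0, 0]}]'

```text
t: 9.8
eef_pos: [0.398, -0.1721, 0.2136]
ee_rot: [-3.142, 0.0, -1.616]
force: [-0.5, -0.3, -1.7]
width: 0.0254
gripper_force: 30.0
```

carry_out --commands '[{"dp": [0, 0, 0], "rotation": [0, 0, 0]}, {"dp": [0, 0, 0], "rotation": [0, 0, 0]}, {"dp": [0, 0, 0], "rotation": [0, 0, 0]}, {"dp": [0, 0, 0], "rotation": [0, 0, 0]}, {"dp": [0, 0, 0], "rotation": [0, 0, 0]}, {"dp": [0, 0, 0], "rotation": [0, 0, 0]}, {"dp": [0, 0, 0], "rotation": [0, 0, 0]}, {"dp": [0, 0, 0], "rotation": [0, 0, 0]}]'

```text
t: 10.8
eef_pos: [0.398, -0.1721, 0.2136]
ee_rot: [3.142, -0.0, -1.616]
force: [0.1, -0.6, -1.6]
width: 0.0258
gripper_force: 30.0
```

```bash
python3 go.py .412 .0456 .2325 -157.3
python3 - <<'E'
from m import *
im,d=vision.grab_frame('scene'); t=vision.trace('scanner_center','scene')[0]
P=pts('scene',t['pixels'],d);print(t['score'],np.round(np.percentile(P,[1,50,99],axis=0),3))
a,b,c,e=150,300,340,560
cv2.imwrite('pics/scan.png',cv2.resize(im[a:b,c:e],None,fx=3.5,fy=3.5)[:,:,::-1])
E
```

```text
t 10.8 pos [ 0.398  -0.1721  0.2136] yaw -92.59 F [ 0.1 -0.6 -1.6] w 0.0258 q [ 0.05 -0.02 -0.55  0.   -1.04 -0.1 ]
dp(tool now) mm [-218.1   -4.1  -18.9] rotvec deg [-0.   -0.   64.71]
dp(tool after turn) mm [-96.9 195.5 -18.9]
0.64 [[ 0.383 -0.185  0.094]
 [ 0.393 -0.155  0.169]
 [ 0.411 -0.151  0.242]]
```

View pics/scan.png

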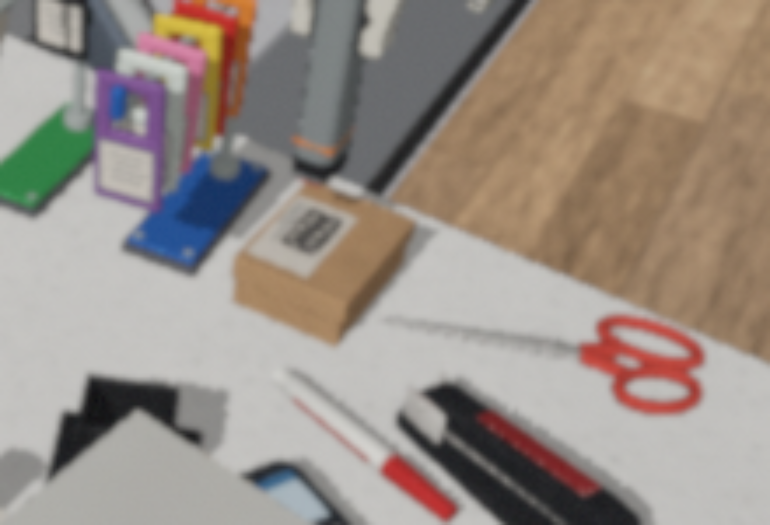

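The picture shows the scanner upright over the box, which hasn't moved. The hold is complete, so I take it back to the dock.

carry_out --commands '[{"dp": [0, 0, -0.019], "rotation": [0, 0, 0]}, {"dp": [-0.04, -0.001, 0], "rotation": [0, 0, 0]}, {"dp": [-0.045, -0.001, 0], "rotation": [0, 0, 0]}, {"dp": [-0.045, -0.001, 0], "rotation": [0, 0, 0]}, {"dp": [-0.045, -0.001, 0], "rotation": [0, 0, 0]}, {"dp": [-0.043, 0, 0], "rotation": [0, 0, 0]}, {"dp": [0, 0, 0], "rotation": [0, 0, 9.25]}, {"dp": [0, 0, 0], "rotation": [0, 0, 9.25]}]'

```text
t: 11.9
eef_pos: [0.4118, 0.0462, 0.2325]
ee_rot: [3.142, -0.0, -1.942]
force: [-0.3, -0.9, -0.1]
width: 0.0259
gripper_force: 30.0
```

carry_out --commands '[{"dp": [0, 0, 0], "rotation": [0, 0, 9.25]}, {"dp": [0, 0, 0], "rotation": [0, 0, 9.25]}, {"dp": [0, 0, 0], "rotation": [0, 0, 9.25]}, {"dp": [0, 0, 0], "rotation": [0, 0, 9.25]}, {"dp": [0, 0, 0], "rotation": [0, 0, 9.25]}, {"dp": [0, 0, 0], "rotation": [0, 0, 0]}, {"dp": [0, 0, 0], "rotation": [0, 0, 0]}]'

```text
t: 12.78
eef_pos: [0.4119, 0.0455, 0.2326]
ee_rot: [3.142, 0.0, -2.742]
force: [0.4, 0.6, -0.5]
width: 0.026
gripper_force: 30.0
```

```bash
python3 go.py .412 .0456 .2325 -157.3
python3 - <<'E'
from m import *
im,d=vision.grab_frame('scene')
cv2.imwrite('pics/dock.png',cv2.resize(im[150:320,300:460],None,fx=3.5,fy=3.5)[:,:,::-1])
E
```

```text
t 12.78 pos [0.4119 0.0455 0.2326] yaw -157.13 F [ 0.4  0.6 -0.5] w 0.026 q [ 0.59 -0.07 -0.55 -0.   -1.09 -1.76]
dp(tool now) mm [-0.2  0.   0.1] rotvec deg [0.   0.   0.17]
dp(tool after turn) mm [-0.2  0.   0.1]
```

View pics/dock.png

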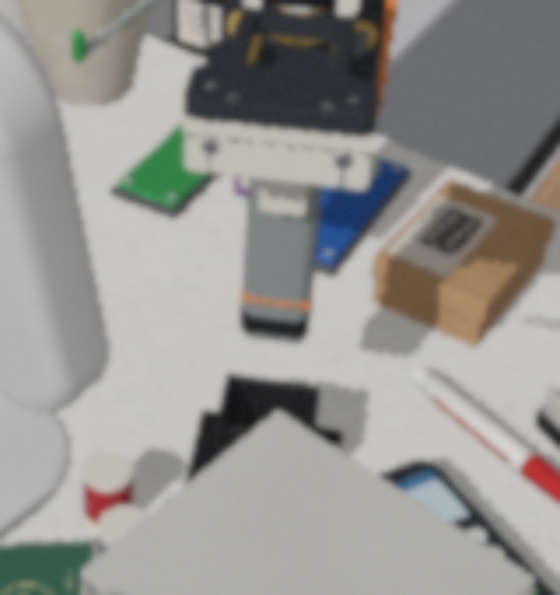

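The scanner hangs upright above its dock (col 379, row 240). I lower it now.

carry_out --commands '[{"dp": [0, 0, 0.025], "rotation": [0, 0, 0]}, {"dp": [0, 0, 0.03], "rotation": [0, 0, 0]}, {"dp": [0, 0, 0.02], "rotation": [0, 0, 0]}, {"dp": [0, 0, 0.015], "rotation": [0, 0, 0]}, {"dp": [0, 0, 0.01], "rotation": [0, 0, 0]}, {"dp": [0, 0, 0.001], "rotation": [0, 0, 0]}, {"dp": [0, 0, 0], "rotation": [0, 0, 0]}]'

```text
t: 13.7
eef_pos: [0.4122, 0.0457, 0.132]
ee_rot: [-3.142, 0.001, -2.746]
force: [0.4, 1.0, -0.6]
width: 0.0263
gripper_force: 30.0
```

```bash
python3 go.py .412 .0456 .1305 -157.3
```

```text
t 13.7 pos [0.4122 0.0457 0.132 ] yaw -157.31 F [ 0.4  1.  -0.6] w 0.0263 q [ 0.59  0.05 -0.7   0.   -0.82 -1.77]
dp(tool now) mm [0.2 0.  1.5] rotvec deg [-0.    0.03 -0.01]
dp(tool after turn) mm [0.2 0.  1.5]
```

carry_out --commands '[{"dp": [0, 0, 0.001], "rotation": [0, 0, 0]}, {"dp": [0, 0, 0], "rotation": [0, 0, 0]}, {"dp": [0, 0, 0], "rotation": [0, 0, 0]}, {"dp": [0, 0, 0], "rotation": [0, 0, 0]}, {"dp": [0, 0, 0], "rotation": [0, 0, 0]}, {"dp": [0, 0, 0], "rotation": [0, 0, 0]}]' --grip 0.07

```text
t: 14.45
eef_pos: [0.4119, 0.0455, 0.1306]
ee_rot: [-3.142, -0.0, -2.746]
force: [0.2, 0.1, 1.2]
width: 0.0698
gripper_force: 0.0
```

carry_out --commands '[{"dp": [0, 0, -0.03], "rotation": [0, 0, 0]}, {"dp": [0, 0, -0.04], "rotation": [0, 0, 0]}, {"dp": [0, 0, -0.05], "rotation": [0, 0, 0]}, {"dp": [0, 0, -0.03], "rotation": [0, 0, 0]}, {"dp": [0, 0, 0], "rotation": [0, 0, 0]}]'

```text
t: 15.08
eef_pos: [0.4129, 0.046, 0.2829]
ee_rot: [3.141, 0.005, -2.746]
force: [-0.0, 0.2, -0.5]
width: 0.0704
gripper_force: 0.0
```

```bash
cat > tags.py <<'E'
from m import *
N=dict(yellow=1,orange=2,white=3,red=4,pink=5,purple=6)
for n in('scene','top'):
    im,d=vision.grab_frame(n); P,rc=cloud(n,d); x,y,z=P.T
    hsv=cv2.cvtColor(im,cv2.COLOR_RGB2HSV)[rc[:,0],rc[:,1]].astype(int)
    if n=='scene':
        s=(abs(x-.41)<.03)&(abs(y-.045)<.03)&(z>.145)&(z<.17); print('scanner top',s.sum(),rect(P[s]),np.round(np.median(z[s]),4))
    # tag tops: z ~.184 near rail, group in y
    s=(z>.181)&(z<.189)&(x>.44)&(x<.53)&(y<-.055)&(y>-.23)
    h,e=np.histogram(y[s],np.arange(-.23,-.05,.002)); 
    o=np.argsort(y[s]); ys=y[s][o]; g=np.split(o,np.where(np.diff(ys)>.006)[0]+1)
    for k in g:
        if len(k)>5: q=P[s][k]; print(n,len(k),'y',np.round([q[:,1].min(),np.median(q[:,1]),q[:,1].max()],4),'x',np.round([q[:,0].min(),q[:,0].max()],4),'zmax',round(q[:,2].max(),4),'slope dy/dx',np.round(np.polyfit(q[:,0],q[:,1],1)[0],3),'rgb',np.median(im[rc[s][k][:,0],rc[s][k][:,1]],0))
E
python3 tags.py; python3 go.py .48 -.075 .26 -88
```

```text
scanner top 251 (array([413.5,  47.8]), array([36.8, 25.8]), 18.3) 0.1568
scene 8 y [-0.2013 -0.1981 -0.1961] x [0.4661 0.472 ] zmax 0.1844 slope dy/dx -0.221 rgb [172.5 113.5  73. ]
top 60 y [-0.2051 -0.2006 -0.1967] x [0.4652 0.5085] zmax 0.1874 slope dy/dx 0.032 rgb [196.5 120.5  63. ]
top 57 y [-0.1756 -0.1728 -0.1701] x [0.4668 0.5108] zmax 0.1862 slope dy/dx -0.016 rgb [188.  67.  68.]
top 58 y [-0.155  -0.152  -0.1478] x [0.4664 0.5105] zmax 0.1872 slope dy/dx 0.051 rgb [202.5 172.5  39. ]
top 46 y [-0.1272 -0.1228 -0.1201] x [0.464  0.5056] zmax 0.187 slope dy/dx 0.076 rgb [196.  122.5 156. ]
top 53 y [-0.1044 -0.0998 -0.0972] x [0.4638 0.505 ] zmax 0.1875 slope dy/dx 0.048 rgb [186. 187. 184.]
top 51 y [-0.077  -0.0745 -0.07  ] x [0.4634 0.5047] zmax 0.1885 slope dy/dx 0.068 rgb [134.  98. 147.]
t 15.18 pos [0.4116 0.0455 0.2803] yaw -157.35 F [ 0.1 -0.4 -0.7] w 0.0695 q [ 0.59 -0.11 -0.47 -0.   -1.21 -1.77]
dp(tool now) mm [ -16.7 -137.5   20.2] rotvec deg [ 2.000e-02  2.000e-02 -6.935e+01]
dp(tool after turn) mm [122.8 -64.2  20.3]
```

carry_out --commands '[{"dp": [0, 0, 0], "rotation": [0, 0, -9.9]}, {"dp": [0, 0, 0], "rotation": [0, 0, -9.9]}, {"dp": [0, 0, 0], "rotation": [0, 0, -9.9]}, {"dp": [0, 0, 0], "rotation": [0, 0, -9.9]}, {"dp": [0, 0, 0], "rotation": [0, 0, -9.9]}, {"dp": [0, 0, 0], "rotation": [0, 0, -9.9]}, {"dp": [0, 0, 0], "rotation": [0, 0, -9.9]}, {"dp": [0.03, -0.017, 0], "rotation": [0, 0, 0]}]' --grip 0.0876

```text
t: 16.18
eef_pos: [0.4293, 0.0165, 0.2795]
ee_rot: [3.14, -0.0, -1.531]
force: [1.3, 0.6, -0.1]
width: 0.0879
gripper_force: 0.0
```

carry_out --commands '[{"dp": [0.03, -0.017, 0], "rotation": [0, 0, 0]}, {"dp": [0.03, -0.017, 0], "rotation": [0, 0, 0]}, {"dp": [0.03, -0.017, 0.02], "rotation": [0, 0, 0]}, {"dp": [0, 0, 0.02], "rotation": [0, 0, 0]}, {"dp": [0, 0, 0], "rotation": [0, 0, 0]}, {"dp": [0, 0, 0], "rotation": [0, 0, 0]}]'

```text
t: 16.92
eef_pos: [0.4839, -0.072, 0.2407]
ee_rot: [3.141, -0.0, -1.536]
force: [-0.8, 0.4, 0.6]
width: 0.088
gripper_force: 0.0
```

```bash
python3 go.py .484 -.072 .185 -88
```

```text
t 16.93 pos [ 0.4839 -0.072   0.2407] yaw -88.01 F [-0.8  0.4  0.6] w 0.088 q [ 0.26  0.06 -0.4   0.   -1.11 -0.22]
dp(tool now) mm [-0.  -0.1 55.7] rotvec deg [ 0.03 -0.02 -0.01]
dp(tool after turn) mm [-0.  -0.1 55.7]
```

carry_out --commands '[{"dp": [0, 0, 0.03], "rotation": [0, 0, 0]}, {"dp": [0, 0, 0.026], "rotation": [0, 0, 0]}, {"dp": [0, 0, 0], "rotation": [0, 0, 0]}]'

```text
t: 17.3
eef_pos: [0.4831, -0.0718, 0.184]
ee_rot: [3.139, -0.0, -1.536]
force: [-0.2, -0.9, 0.6]
width: 0.0879
gripper_force: 0.0
```

carry_out --commands '[{"dp": [0, 0, 0], "rotation": [0, 0, 0]}, {"dp": [0, 0, 0], "rotation": [0, 0, 0]}, {"dp": [0, 0, 0], "rotation": [0, 0, 0]}, {"dp": [0, 0, 0], "rotation": [0, 0, 0]}, {"dp": [0, 0, 0], "rotation": [0, 0, 0]}, {"dp": [0, 0, 0], "rotation": [0, 0, 0]}, {"dp": [0, 0, 0], "rotation": [0, 0, 0]}, {"dp": [0, 0, 0], "rotation": [0, 0, 0]}]' --grip 0.035 --force 20

```text
t: 18.3
eef_pos: [0.484, -0.0721, 0.1847]
ee_rot: [-3.141, -0.0, -1.536]
force: [0.4, 0.8, 2.6]
width: 0.0462
gripper_force: 19.9
```

```bash
python3 go.py .484 -.072 .203 -88
python3 - <<'E'
from m import *
im,d=vision.grab_frame('scene')
cv2.imwrite('pics/tg.png',cv2.resize(im[110:270,310:470],None,fx=3.7,fy=3.7)[:,:,::-1])
E
```

```text
t 18.3 pos [ 0.484  -0.0721  0.1847] yaw -88.03 F [0.4 0.8 2.6] w 0.0462 q [ 0.25  0.11 -0.48  0.   -0.98 -0.22]
dp(tool now) mm [ -0.1   0.  -18.3] rotvec deg [-0.01 -0.   -0.03]
dp(tool after turn) mm [ -0.1   0.  -18.3]
```

View pics/tg.png

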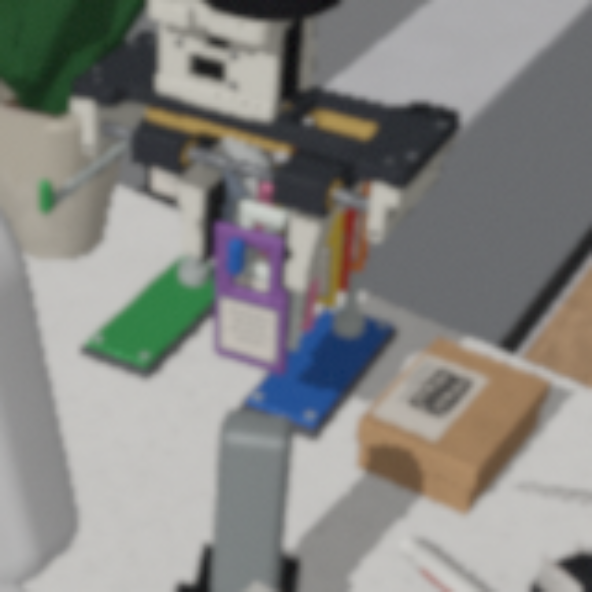

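The fingers hold the purple tag by its edges (col 377, row 190) and the scanner stands in its dock. I lift it 18 mm and take it over the stop.

carry_out --commands '[{"dp": [0, 0, -0.009], "rotation": [0, 0, 0]}, {"dp": [0, 0, -0.009], "rotation": [0, 0, 0]}, {"dp": [0, 0, 0], "rotation": [0, 0, 0]}]'

```text
t: 18.73
eef_pos: [0.4845, -0.072, 0.2036]
ee_rot: [-3.14, 0.0, -1.536]
force: [-0.2, 0.3, -0.0]
width: 0.0461
gripper_force: 19.8
```

carry_out --commands '[{"dp": [-0.01, 0, 0], "rotation": [0, 0, 0]}, {"dp": [-0.015, 0, 0], "rotation": [0, 0, 0]}, {"dp": [-0.015, 0, 0], "rotation": [0, 0, 0]}, {"dp": [-0.015, 0, 0], "rotation": [0, 0, 0]}, {"dp": [0, 0, 0], "rotation": [0, 0, 0]}]'

```text
t: 19.35
eef_pos: [0.4821, -0.0158, 0.2026]
ee_rot: [-3.141, 0.0, -1.535]
force: [0.1, 0.1, -0.6]
width: 0.0459
gripper_force: 19.8
```

```bash
cat > held.py <<'E'
import sys
from m import *
# held tag: print extents from scene & top near TCP, + crop
s=readout.get_state(); p=np.array(s['eef_pos']); print(np.round(p,4),np.round(s['force'],1))
for n in('scene','top'):
    im,d=vision.grab_frame(n); t=vision.trace(sys.argv[1],n)
    for k in t[:2]:
        P=pts(n,k['pixels'],d); P=P[np.linalg.norm(P[:,:2]-p[:2],axis=1)<.06]
        if len(P)>20: print(n,round(k['score'],2),len(P),np.round(np.percentile(P,[3,50,97],axis=0),4).tolist())
    if n=='scene':
        c=pix('scene',p-[0,0,.02])[0].astype(int); cr=im[max(c[0]-60,0):c[0]+90,max(c[1]-75,0):c[1]+75]
        cv2.imwrite('pics/'+sys.argv[2],cv2.resize(cr,None,fx=4,fy=4)[:,:,::-1])
E
python3 held.py tag_6_eye h1.png; python3 go.py .609 -.02 .203 -88
```

```text
[ 0.4821 -0.0158  0.2026] [ 0.1  0.1 -0.6]
scene 0.91 659 [[0.458, -0.0178, 0.1149], [0.4805, -0.013, 0.1533], [0.5019, -0.0106, 0.2017]]
t 19.55 pos [ 0.482  -0.0172  0.2025] yaw -88.03 F [-0.3  0.6 -1.4] w 0.046 q [ 0.37  0.08 -0.47  0.   -1.02 -0.34]
dp(tool now) mm [   7.2 -126.9   -0.5] rotvec deg [ 0.01 -0.   -0.03]
dp(tool after turn) mm [   7.2 -126.9   -0.5]
```

View pics/h1.png

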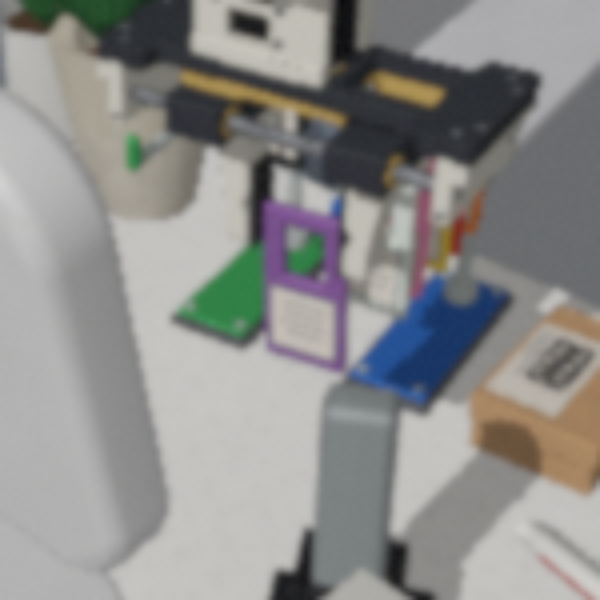

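The purple tag is clear of the stop and hangs straight. I carry it across to in front of the green stop.

carry_out --commands '[{"dp": [0.001, -0.03, 0], "rotation": [0, 0, 0]}, {"dp": [0.001, -0.04, 0], "rotation": [0, 0, 0]}, {"dp": [0, -0.04, 0], "rotation": [0, 0, 0]}, {"dp": [0, -0.0165, 0], "rotation": [0, 0, 0]}, {"dp": [0, 0, 0], "rotation": [0, 0, 0]}, {"dp": [0, 0, 0], "rotation": [0, 0, 0]}]'

```text
t: 20.3
eef_pos: [0.6076, -0.0151, 0.2024]
ee_rot: [3.141, 0.0, -1.537]
force: [-0.0, 0.9, 0.2]
width: 0.0463
gripper_force: 19.8
```

```bash
python3 held.py tag_6_eye h2.png
python3 - <<'E'
from m import *
for n in('scene','top'):
    im,d=vision.grab_frame(n); P,rc=cloud(n,d); hsv=cv2.cvtColor(im,cv2.COLOR_RGB2HSV)[rc[:,0],rc[:,1]].astype(int); x,y,z=P.T
    s=(abs(x-.61)<.04)&(y>-.08)&(y<-.03)&(z>.15)&(z<.2)&(hsv[:,0]>45)&(hsv[:,0]<85)&(hsv[:,1]>90)
    print(n,s.sum(),np.round(P[s].mean(0),4) if s.any() else '')
E
python3 go.py .6085 -.06 .203 -88
```

```text
[ 0.6076 -0.0151  0.2024] [-0.   0.9  0.2]
scene 0.76 185 [[0.5826, -0.0168, 0.1159], [0.5909, -0.0132, 0.1548], [0.6221, -0.0107, 0.2013]]
scene 0 
top 0 
t 20.6 pos [ 0.6082 -0.0147  0.203 ] yaw -88.02 F [-0.3 -0.4  0.7] w 0.0461 q [ 0.3   0.28 -0.21 -0.   -1.08 -0.26]
dp(tool now) mm [45.3  1.3  0. ] rotvec deg [-0.04  0.01 -0.02]
dp(tool after turn) mm [45.3  1.3  0. ]
```

View pics/h2.png

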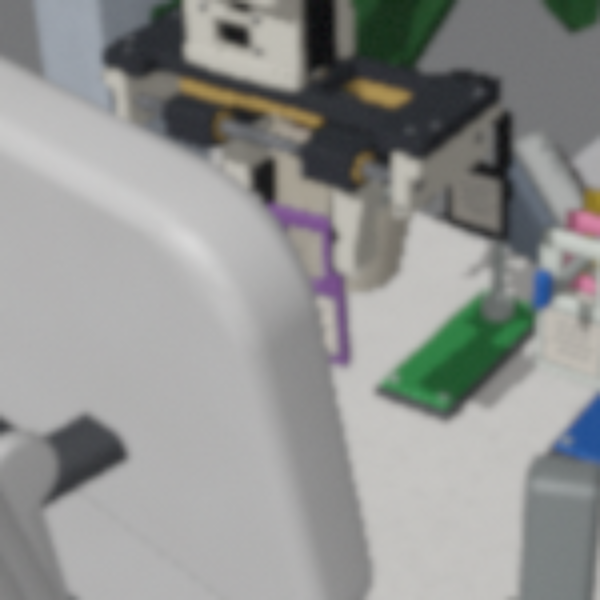

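The picture shows the purple tag ahead of the green stop, partly behind the machine. I thread it slowly and watch the force.

carry_out --commands '[{"dp": [0.008, 0, 0], "rotation": [0, 0, 0]}, {"dp": [0.008, 0, 0], "rotation": [0, 0, 0]}, {"dp": [0.006, 0, 0], "rotation": [0, 0, 0]}, {"dp": [0.004, 0, 0], "rotation": [0, 0, 0]}, {"dp": [0.004, 0, 0], "rotation": [0, 0, 0]}, {"dp": [0.004, 0, 0], "rotation": [0, 0, 0]}, {"dp": [0, 0, 0], "rotation": [0, 0, 0]}]'

```text
t: 21.48
eef_pos: [0.6097, -0.049, 0.2025]
ee_rot: [3.142, -0.0, -1.537]
force: [0.1, -0.3, 0.7]
width: 0.0464
gripper_force: 19.8
```

carry_out --commands '[{"dp": [0.004, 0, 0], "rotation": [0, 0, 0]}, {"dp": [0.004, 0, 0], "rotation": [0, 0, 0]}, {"dp": [0.004, 0, 0], "rotation": [0, 0, 0]}, {"dp": [0, 0, 0], "rotation": [0, 0, 0]}]'

```text
t: 21.98
eef_pos: [0.6101, -0.0611, 0.2025]
ee_rot: [3.142, 0.0, -1.537]
force: [0.4, 0.2, -0.3]
width: 0.0459
gripper_force: 19.8
```

```bash
python3 held.py tag_6_eye h3.png; python3 -c "
from h import *;s=readout.get_state();print(s['joint_efforts'].round(1),s['force'],s['moment'])"
```

```text
[ 0.6101 -0.0611  0.2025] [ 0.4  0.2 -0.3]
scene 0.8 502 [[0.5857, -0.0626, 0.1153], [0.6083, -0.0582, 0.1518], [0.631, -0.0518, 0.2023]]
top 0.37 54 [[0.6057, -0.1205, 0.17], [0.6088, -0.0838, 0.1728], [0.6122, -0.0535, 0.186]]
[ -0.1 -51.5  27.6   6.6   0.    0. ] [-0.04020529 -0.25265564 -0.2351168 ] [ 0.0500348   0.11444222 -0.00335191]
```

View pics/h3.png

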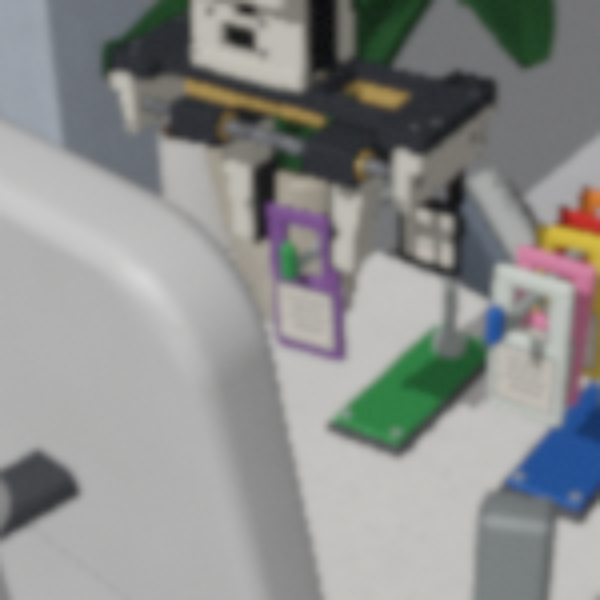

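The tag is threaded: the green stop shows through and in front of the eye (crop 290, 260) and there is no contact force. I lower it a little and slide it inward, checking the force because of the leaves.

carry_out --commands '[{"dp": [0, 0, 0.01], "rotation": [0, 0, 0]}, {"dp": [0.006, 0, 0], "rotation": [0, 0, 0]}, {"dp": [0.006, 0, 0], "rotation": [0, 0, 0]}, {"dp": [0.006, 0, 0], "rotation": [0, 0, 0]}, {"dp": [0.006, 0, 0], "rotation": [0, 0, 0]}, {"dp": [0, 0, 0], "rotation": [0, 0, 0]}]'

```text
t: 22.92
eef_pos: [0.6109, -0.0853, 0.1926]
ee_rot: [-3.142, -0.0, -1.537]
force: [0.7, 0.2, 0.1]
width: 0.046
gripper_force: 19.8
```

carry_out --commands '[{"dp": [0.006, 0, 0], "rotation": [0, 0, 0]}, {"dp": [0.006, 0, 0], "rotation": [0, 0, 0]}, {"dp": [0.006, 0, 0], "rotation": [0, 0, 0]}, {"dp": [0.006, 0, 0], "rotation": [0, 0, 0]}, {"dp": [0.006, 0, 0], "rotation": [0, 0, 0]}, {"dp": [0, 0, 0], "rotation": [0, 0, 0]}]'

```text
t: 23.68
eef_pos: [0.6119, -0.1152, 0.1925]
ee_rot: [3.141, -0.0, -1.537]
force: [0.3, 0.5, -0.7]
width: 0.046
gripper_force: 19.8
```

carry_out --commands '[{"dp": [0.006, 0, 0], "rotation": [0, 0, 0]}, {"dp": [0.006, 0, 0], "rotation": [0, 0, 0]}, {"dp": [0.006, 0, 0], "rotation": [0, 0, 0]}, {"dp": [0.006, 0, 0], "rotation": [0, 0, 0]}, {"dp": [0.006, 0, 0], "rotation": [0, 0, 0]}, {"dp": [0, 0, 0], "rotation": [0, 0, 0]}]'

```text
t: 24.42
eef_pos: [0.613, -0.1452, 0.1925]
ee_rot: [3.142, -0.0, -1.537]
force: [0.4, -0.3, -0.8]
width: 0.0466
gripper_force: 19.8
```

carry_out --commands '[{"dp": [0.007, 0, 0], "rotation": [0, 0, 0]}, {"dp": [0.007, 0, 0], "rotation": [0, 0, 0]}, {"dp": [0.007, 0, 0], "rotation": [0, 0, 0]}, {"dp": [0.007, 0, 0], "rotation": [0, 0, 0]}, {"dp": [0.006, 0.001, 0], "rotation": [0, 0, 0]}, {"dp": [0, 0, 0.006], "rotation": [0, 0, 0]}, {"dp": [0, 0, 0], "rotation": [0, 0, 0]}]'

```text
t: 25.3
eef_pos: [0.6127, -0.1786, 0.1858]
ee_rot: [3.14, 0.0, -1.537]
force: [0.6, -0.3, -1.3]
width: 0.0463
gripper_force: 19.8
```

carry_out --commands '[{"dp": [0, 0, 0.001], "rotation": [0, 0, 0]}, {"dp": [0, 0, 0], "rotation": [0, 0, 0]}, {"dp": [0, 0, 0], "rotation": [0, 0, 0]}, {"dp": [0, 0, 0], "rotation": [0, 0, 0]}]' --grip 0.07

```text
t: 25.8
eef_pos: [0.6132, -0.1787, 0.1857]
ee_rot: [-3.141, -0.0, -1.536]
force: [-0.3, -0.4, -0.9]
width: 0.0698
gripper_force: 0.0
```

carry_out --commands '[{"dp": [0, 0, -0.02], "rotation": [0, 0, 0]}, {"dp": [0, 0, -0.02], "rotation": [0, 0, 0]}, {"dp": [-0.03, 0.01, -0.03], "rotation": [0, 0, 0]}, {"dp": [-0.04, 0.02, -0.01], "rotation": [0, 0, 0]}, {"dp": [0, 0, 0], "rotation": [0, 0, 0]}]'

```text
t: 26.42
eef_pos: [0.5804, -0.108, 0.2674]
ee_rot: [-3.139, 0.001, -1.534]
force: [1.3, -0.4, -0.1]
width: 0.0701
gripper_force: 0.0
```

```bash
python3 go.py .4855 -.098 .26 -88
python3 - <<'E'
from m import *
im,d=vision.grab_frame('scene'); 
for l in('tag_6_eye','old_tag_eye','tag_3_eye','label'):
    t=vision.trace(l,'scene')[0]; P=pts('scene',t['pixels'],d); print(l,round(t['score'],2),np.round(np.percentile(P,[5,50,95],axis=0),3).tolist())
cv2.imwrite('pics/g1.png',cv2.resize(im[90:250,290:460],None,fx=3.7,fy=3.7)[:,:,::-1])
E
```

```text
t 26.43 pos [ 0.5804 -0.108   0.2674] yaw -87.9 F [ 1.3 -0.4 -0.1] w 0.0701 q [ 0.15  0.21 -0.16 -0.   -1.2  -0.11]
dp(tool now) mm [-13.5  94.5   7.2] rotvec deg [-0.17  0.03  0.1 ]
dp(tool after turn) mm [-13.3  94.5   7.4]
tag_6_eye 0.6 [[0.593, -0.201, 0.097], [0.613, -0.176, 0.135], [0.636, -0.173, 0.183]]
old_tag_eye 0.75 [[0.592, -0.207, 0.1], [0.6, -0.201, 0.149], [0.634, -0.198, 0.184]]
tag_3_eye 0.66 [[0.465, -0.099, 0.099], [0.483, -0.096, 0.134], [0.506, -0.093, 0.183]]
label 0.57 [[0.347, -0.221, 0.005], [0.382, -0.151, 0.04], [0.423, -0.119, 0.042]]
```

View pics/g1.png

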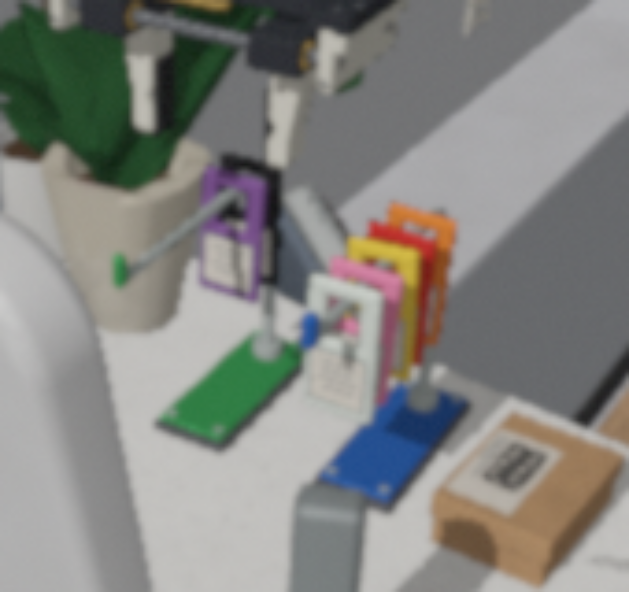

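Purple now hangs on the green rail next to black (crop 235, 235), five tags remain on blue and nothing else has moved. I repeat the same sequence for white.

carry_out --commands '[{"dp": [-0.004, 0.032, 0], "rotation": [0, 0, 0]}, {"dp": [-0.004, 0.032, 0], "rotation": [0, 0, 0]}, {"dp": [-0.004, 0.031, 0], "rotation": [0, 0, 0]}, {"dp": [0, 0, 0], "rotation": [0, 0, 0]}, {"dp": [0, 0, 0.03], "rotation": [0, 0, 0]}, {"dp": [0, 0, 0.03], "rotation": [0, 0, 0]}, {"dp": [0, 0, 0.022], "rotation": [0, 0, 0]}, {"dp": [0, 0, 0], "rotation": [0, 0, 0]}]' --grip 0.0876

```text
t: 27.68
eef_pos: [0.485, -0.1016, 0.1817]
ee_rot: [3.137, -0.001, -1.537]
force: [0.4, -0.3, 0.9]
width: 0.0877
gripper_force: 0.0
```

carry_out --commands '[{"dp": [0, 0, 0], "rotation": [0, 0, 0]}, {"dp": [0, 0, 0], "rotation": [0, 0, 0]}, {"dp": [0, 0, 0], "rotation": [0, 0, 0]}, {"dp": [0, 0, 0], "rotation": [0, 0, 0]}, {"dp": [0, 0, 0], "rotation": [0, 0, 0]}, {"dp": [0, 0, 0], "rotation": [0, 0, 0]}, {"dp": [0, 0, 0], "rotation": [0, 0, 0]}, {"dp": [0, 0, 0], "rotation": [0, 0, 0]}]' --grip 0.035 --force 20

```text
t: 28.68
eef_pos: [0.4855, -0.1011, 0.1837]
ee_rot: [-3.141, -0.0, -1.536]
force: [0.2, 0.3, 3.0]
width: 0.0461
gripper_force: 20.0
```

```bash
python3 go.py .4845 -.0995 .2025 -88
```

```text
t 28.68 pos [ 0.4855 -0.1011  0.1837] yaw -88.03 F [0.2 0.3 3. ] w 0.0461 q [ 0.19  0.12 -0.47  0.   -0.98 -0.16]
dp(tool now) mm [ -1.6   1.  -18.8] rotvec deg [-0.02 -0.   -0.03]
dp(tool after turn) mm [ -1.6   1.  -18.8]
```

carry_out --commands '[{"dp": [0, 0, -0.009], "rotation": [0, 0, 0]}, {"dp": [0, 0, -0.009], "rotation": [0, 0, 0]}, {"dp": [0, 0, 0], "rotation": [0, 0, 0]}, {"dp": [-0.015, 0, 0], "rotation": [0, 0, 0]}, {"dp": [-0.018, 0, 0], "rotation": [0, 0, 0]}, {"dp": [-0.018, 0, 0], "rotation": [0, 0, 0]}, {"dp": [-0.018, 0, 0], "rotation": [0, 0, 0]}, {"dp": [-0.017, 0, 0], "rotation": [0, 0, 0]}]'

```text
t: 29.68
eef_pos: [0.4822, -0.0139, 0.2014]
ee_rot: [3.141, 0.0, -1.536]
force: [-0.6, 0.9, -0.1]
width: 0.0457
gripper_force: 20.0
```

carry_out --commands '[{"dp": [0, 0, 0], "rotation": [0, 0, 0]}, {"dp": [0.001, -0.03, 0], "rotation": [0, 0, 0]}, {"dp": [0.001, -0.04, 0], "rotation": [0, 0, 0]}, {"dp": [0, -0.04, 0], "rotation": [0, 0, 0]}, {"dp": [0, -0.015, 0], "rotation": [0, 0, 0]}, {"dp": [0, 0, 0], "rotation": [0, 0, 0]}, {"dp": [0, 0, 0], "rotation": [0, 0, 0]}]'

```text
t: 30.55
eef_pos: [0.6065, -0.013, 0.2014]
ee_rot: [3.141, 0.0, -1.537]
force: [0.3, 0.0, -0.1]
width: 0.046
gripper_force: 20.0
```

```bash
python3 held.py tag_3_eye h4.png;python3 go.py .6085 -.015 .2018 -88
```

```text
[ 0.6065 -0.013   0.2014] [ 0.3  0.  -0.1]
scene 0.76 130 [[0.5836, -0.0118, 0.1238], [0.5894, -0.0085, 0.1577], [0.614, -0.006, 0.202]]
t 30.75 pos [ 0.6069 -0.0128  0.2021] yaw -88.03 F [ 0.7 -0.  -0.4] w 0.0458 q [ 0.3   0.28 -0.21 -0.   -1.07 -0.27]
dp(tool now) mm [ 2.2 -1.5  0.3] rotvec deg [-0.04  0.01 -0.03]
dp(tool after turn) mm [ 2.2 -1.5  0.3]
```

carry_out --commands '[{"dp": [0.008, -0.0015, 0], "rotation": [0, 0, 0]}, {"dp": [0.008, 0, 0], "rotation": [0, 0, 0]}, {"dp": [0.006, 0, 0], "rotation": [0, 0, 0]}, {"dp": [0.006, 0, 0], "rotation": [0, 0, 0]}, {"dp": [0.006, 0, 0], "rotation": [0, 0, 0]}, {"dp": [0.007, 0, 0], "rotation": [0, 0, 0]}, {"dp": [0.007, 0, 0], "rotation": [0, 0, 0]}, {"dp": [0, 0, 0], "rotation": [0, 0, 0]}]'

```text
t: 31.75
eef_pos: [0.6106, -0.0613, 0.2015]
ee_rot: [3.142, -0.0, -1.537]
force: [-0.2, 0.2, -1.0]
width: 0.0459
gripper_force: 20.0
```

carry_out --commands '[{"dp": [0, 0, 0.01], "rotation": [0, 0, 0]}, {"dp": [0.013, 0, 0], "rotation": [0, 0, 0]}, {"dp": [0.016, 0, 0], "rotation": [0, 0, 0]}, {"dp": [0.016, 0, 0], "rotation": [0, 0, 0]}, {"dp": [0.016, 0, 0], "rotation": [0, 0, 0]}, {"dp": [0.016, 0, 0], "rotation": [0, 0, 0]}, {"dp": [0.016, 0.001, 0], "rotation": [0, 0, 0]}, {"dp": [0, 0, 0], "rotation": [0, 0, 0]}]'

```text
t: 32.75
eef_pos: [0.6126, -0.1551, 0.1915]
ee_rot: [3.141, -0.0, -1.538]
force: [-0.1, -0.9, -1.3]
width: 0.0455
gripper_force: 20.0
```

```bash
python3 held.py tag_3_eye h5.png;python3 go.py .612 -.155 .1847 -88
```

```text
[ 0.6126 -0.1551  0.1915] [-0.1 -0.9 -1.3]
scene 0.92 500 [[0.5899, -0.1755, 0.1055], [0.6108, -0.1498, 0.1432], [0.634, -0.1469, 0.1919]]
t 32.95 pos [ 0.6128 -0.1535  0.1916] yaw -88.02 F [-0.9  0.2  0. ] w 0.0457 q [ 0.06  0.33 -0.17 -0.   -1.07 -0.03]
dp(tool now) mm [1.5 0.9 6.9] rotvec deg [-0.    0.   -0.02]
dp(tool after turn) mm [1.5 0.9 6.9]
```

carry_out --commands '[{"dp": [0.0015, 0.001, 0.006], "rotation": [0, 0, 0]}, {"dp": [0, 0, 0.001], "rotation": [0, 0, 0]}, {"dp": [0, 0, 0], "rotation": [0, 0, 0]}, {"dp": [0, 0, 0], "rotation": [0, 0, 0]}]'

```text
t: 33.45
eef_pos: [0.612, -0.1552, 0.1846]
ee_rot: [-3.141, -0.0, -1.536]
force: [1.3, -0.3, -0.4]
width: 0.0457
gripper_force: 20.0
```

carry_out --commands '[{"dp": [0, 0, 0], "rotation": [0, 0, 0]}, {"dp": [0, 0, 0], "rotation": [0, 0, 0]}, {"dp": [0, 0, 0], "rotation": [0, 0, 0]}, {"dp": [0, 0, 0], "rotation": [0, 0, 0]}, {"dp": [0, 0, -0.015], "rotation": [0, 0, 0]}, {"dp": [0, 0, -0.025], "rotation": [0, 0, 0]}, {"dp": [0, 0, -0.035], "rotation": [0, 0, 0]}]' --grip 0.07

```text
t: 34.33
eef_pos: [0.6116, -0.1553, 0.2607]
ee_rot: [3.141, -0.0, -1.537]
force: [1.4, -0.3, 0.1]
width: 0.0698
gripper_force: 0.0
```

carry_out --commands '[{"dp": [-0.008, 0.027, 0], "rotation": [0, 0, 0]}, {"dp": [-0.01, 0.035, 0], "rotation": [0, 0, 0]}, {"dp": [-0.01, 0.035, 0], "rotation": [0, 0, 0]}, {"dp": [-0.007, 0.03, 0], "rotation": [0, 0, 0]}, {"dp": [0, 0, 0], "rotation": [0, 0, 0]}, {"dp": [0, 0, 0], "rotation": [0, 0, 0]}]' --grip 0.0876

```text
t: 35.08
eef_pos: [0.4845, -0.1247, 0.2607]
ee_rot: [-3.14, -0.0, -1.536]
force: [-0.3, -0.6, 0.0]
width: 0.0876
gripper_force: 0.0
```

```bash
python3 go.py .485 -.123 .1845 -88
python3 - <<'E'
from m import *
im,d=vision.grab_frame('scene'); 
for l in('tag_3_eye','tag_5_eye','tag_1_eye','label'):
    t=vision.trace(l,'scene')
    for k in t[:1]: P=pts('scene',k['pixels'],d); print(l,round(k['score'],2),np.round(np.percentile(P,[5,50,95],axis=0),3).tolist())
E
```

```text
t 35.08 pos [ 0.4845 -0.1247  0.2607] yaw -88.02 F [-0.3 -0.6  0. ] w 0.0876 q [ 0.14  0.06 -0.35  0.   -1.16 -0.11]
dp(tool now) mm [-1.6 -0.4 76.2] rotvec deg [-0.12 -0.01 -0.02]
dp(tool after turn) mm [-1.6 -0.6 76.2]
tag_3_eye 0.81 [[0.591, -0.178, 0.095], [0.612, -0.15, 0.134], [0.636, -0.147, 0.183]]
tag_5_eye 0.92 [[0.466, -0.124, 0.099], [0.485, -0.119, 0.136], [0.507, -0.116, 0.183]]
tag_1_eye 0.82 [[0.467, -0.152, 0.103], [0.475, -0.148, 0.162], [0.507, -0.145, 0.185]]
label 0.76 [[0.347, -0.223, 0.004], [0.381, -0.153, 0.04], [0.422, -0.119, 0.043]]
```

carry_out --commands '[{"dp": [-0.002, 0, 0.025], "rotation": [0, 0, 0]}, {"dp": [0, 0, 0.03], "rotation": [0, 0, 0]}, {"dp": [0, 0, 0.021], "rotation": [0, 0, 0]}, {"dp": [0, 0, 0], "rotation": [0, 0, 0]}]'

```text
t: 35.83
eef_pos: [0.4828, -0.1228, 0.182]
ee_rot: [3.138, -0.0, -1.537]
force: [-0.2, -0.3, 0.7]
width: 0.0874
gripper_force: 0.0
```

carry_out --commands '[{"dp": [0, 0, 0], "rotation": [0, 0, 0]}, {"dp": [0, 0, 0], "rotation": [0, 0, 0]}, {"dp": [0, 0, 0], "rotation": [0, 0, 0]}, {"dp": [0, 0, 0], "rotation": [0, 0, 0]}, {"dp": [0, 0, 0], "rotation": [0, 0, 0]}, {"dp": [0, 0, 0], "rotation": [0, 0, 0]}, {"dp": [0, 0, 0], "rotation": [0, 0, 0]}, {"dp": [0, 0, 0], "rotation": [0, 0, 0]}]' --grip 0.035 --force 20

```text
t: 36.83
eef_pos: [0.4838, -0.1227, 0.1837]
ee_rot: [-3.141, -0.0, -1.537]
force: [0.0, 1.4, 2.3]
width: 0.0455
gripper_force: 20.0
```

carry_out --commands '[{"dp": [0, 0, -0.009], "rotation": [0, 0, 0]}, {"dp": [0, 0, -0.009], "rotation": [0, 0, 0]}, {"dp": [0, 0, 0], "rotation": [0, 0, 0]}, {"dp": [-0.02, 0, 0], "rotation": [0, 0, 0]}, {"dp": [-0.025, 0, 0], "rotation": [0, 0, 0]}, {"dp": [-0.02, 0, 0], "rotation": [0, 0, 0]}, {"dp": [-0.018, 0, 0], "rotation": [0, 0, 0]}, {"dp": [-0.018, 0, 0], "rotation": [0, 0, 0]}]'

```text
t: 37.83
eef_pos: [0.48, -0.0211, 0.2015]
ee_rot: [3.141, 0.0, -1.537]
force: [0.6, 0.4, -0.3]
width: 0.0459
gripper_force: 20.0
```

```bash
python3 held.py tag_5_eye h6.png;python3 go.py .6085 -.015 .2018 -88
```

```text
[ 0.48   -0.0211  0.2015] [ 0.6  0.4 -0.3]
scene 0.69 621 [[0.4593, -0.0201, 0.1156], [0.4804, -0.0169, 0.1528], [0.5015, -0.0145, 0.2012]]
top 0.51 31 [[0.4352, 0.0181, 0.0012], [0.4512, 0.0267, 0.0055], [0.462, 0.0348, 0.0098]]
t 38.02 pos [ 0.4801 -0.0217  0.2015] yaw -87.99 F [ 0.3 -0.4  0.3] w 0.0456 q [ 0.37  0.08 -0.48 -0.   -1.02 -0.33]
dp(tool now) mm [  -2.2 -128.6   -0.3] rotvec deg [ 0.01 -0.    0.01]
dp(tool after turn) mm [  -2.2 -128.6   -0.3]
```

carry_out --commands '[{"dp": [-0.002, -0.03, 0], "rotation": [0, 0, 0]}, {"dp": [0, -0.04, 0], "rotation": [0, 0, 0]}, {"dp": [0, -0.04, 0], "rotation": [0, 0, 0]}, {"dp": [0, -0.019, 0], "rotation": [0, 0, 0]}, {"dp": [0, 0, 0], "rotation": [0, 0, 0]}, {"dp": [0, 0, 0], "rotation": [0, 0, 0]}]'

```text
t: 38.78
eef_pos: [0.6082, -0.0159, 0.2012]
ee_rot: [3.141, -0.0, -1.537]
force: [0.2, 0.9, 0.1]
width: 0.0459
gripper_force: 20.0
```

carry_out --commands '[{"dp": [0.008, 0, 0], "rotation": [0, 0, 0]}, {"dp": [0.008, 0, 0], "rotation": [0, 0, 0]}, {"dp": [0.006, 0, 0], "rotation": [0, 0, 0]}, {"dp": [0.006, 0, 0], "rotation": [0, 0, 0]}, {"dp": [0.006, 0, 0], "rotation": [0, 0, 0]}, {"dp": [0.006, 0, 0], "rotation": [0, 0, 0]}, {"dp": [0.006, 0, 0], "rotation": [0, 0, 0]}, {"dp": [0, 0, 0], "rotation": [0, 0, 0]}]'

```text
t: 39.78
eef_pos: [0.6106, -0.0617, 0.2015]
ee_rot: [3.141, -0.0, -1.537]
force: [0.8, 0.1, -0.3]
width: 0.046
gripper_force: 20.0
```

carry_out --commands '[{"dp": [0, 0, 0.01], "rotation": [0, 0, 0]}, {"dp": [0.014, 0, 0], "rotation": [0, 0, 0]}, {"dp": [0.014, 0, 0], "rotation": [0, 0, 0]}, {"dp": [0.014, 0, 0], "rotation": [0, 0, 0]}, {"dp": [0.014, 0, 0], "rotation": [0, 0, 0]}, {"dp": [0.014, 0.001, 0], "rotation": [0, 0, 0]}, {"dp": [0, 0, 0], "rotation": [0, 0, 0]}]'

```text
t: 40.65
eef_pos: [0.6119, -0.1325, 0.1915]
ee_rot: [3.141, -0.0, -1.538]
force: [0.1, 0.9, -0.7]
width: 0.0459
gripper_force: 20.0
```

```bash
python3 held.py tag_5_eye h7.png;python3 go.py .611 -.131 .1847 -88
```

```text
[ 0.6119 -0.1325  0.1915] [ 0.1  0.9 -0.7]
scene 0.79 482 [[0.591, -0.1486, 0.1048], [0.6121, -0.1286, 0.143], [0.6329, -0.1256, 0.1918]]
t 40.85 pos [ 0.612  -0.1311  0.1916] yaw -88.03 F [ 0.1  0.  -0.8] w 0.0456 q [ 0.1   0.32 -0.18 -0.   -1.06 -0.07]
dp(tool now) mm [-0.1  1.   6.9] rotvec deg [-0.01  0.   -0.03]
dp(tool after turn) mm [-0.1  1.   6.9]
```

carry_out --commands '[{"dp": [0, 0.001, 0.006], "rotation": [0, 0, 0]}, {"dp": [0, 0, 0.001], "rotation": [0, 0, 0]}, {"dp": [0, 0, 0], "rotation": [0, 0, 0]}, {"dp": [0, 0, 0], "rotation": [0, 0, 0]}]'

```text
t: 41.35
eef_pos: [0.6112, -0.1312, 0.1846]
ee_rot: [-3.141, -0.0, -1.536]
force: [0.6, -0.4, -1.5]
width: 0.046
gripper_force: 20.0
```

carry_out --commands '[{"dp": [0, 0, 0], "rotation": [0, 0, 0]}, {"dp": [0, 0, 0], "rotation": [0, 0, 0]}, {"dp": [0, 0, 0], "rotation": [0, 0, 0]}, {"dp": [0, 0, 0], "rotation": [0, 0, 0]}, {"dp": [0, 0, -0.015], "rotation": [0, 0, 0]}, {"dp": [0, 0, -0.025], "rotation": [0, 0, 0]}, {"dp": [0, 0, -0.035], "rotation": [0, 0, 0]}]' --grip 0.07

```text
t: 42.22
eef_pos: [0.6107, -0.1314, 0.2607]
ee_rot: [3.141, -0.0, -1.537]
force: [1.3, -0.1, 0.1]
width: 0.0698
gripper_force: 0.0
```

carry_out --commands '[{"dp": [0.004, 0.027, 0], "rotation": [0, 0, 0]}, {"dp": [0.005, 0.035, 0], "rotation": [0, 0, 0]}, {"dp": [0.005, 0.035, 0], "rotation": [0, 0, 0]}, {"dp": [0.003, 0.029, 0], "rotation": [0, 0, 0]}, {"dp": [0, 0, 0], "rotation": [0, 0, 0]}, {"dp": [0, 0, 0], "rotation": [0, 0, 0]}]' --grip 0.0876

```text
t: 42.98
eef_pos: [0.4864, -0.1526, 0.2607]
ee_rot: [-3.14, -0.0, -1.536]
force: [0.0, 0.0, 0.8]
width: 0.0877
gripper_force: 0.0
```

```bash
python3 go.py .4855 -.152 .1845 -88
python3 - <<'E'
from m import *
im,d=vision.grab_frame('scene'); 
for l in('tag_5_eye','tag_1_eye','tag_4_eye','label'):
    t=vision.trace(l,'scene')
    for k in t[:1]: P=pts('scene',k['pixels'],d); print(l,round(k['score'],2),np.round(np.percentile(P,[5,50,95],axis=0),3).tolist())
E
```

```text
t 42.98 pos [ 0.4864 -0.1526  0.2607] yaw -88.03 F [0.  0.  0.8] w 0.0877 q [ 0.08  0.08 -0.33  0.   -1.16 -0.05]
dp(tool now) mm [-0.7  1.  76.2] rotvec deg [-0.11 -0.01 -0.03]
dp(tool after turn) mm [-0.7  0.8 76.2]
tag_5_eye 0.88 [[0.591, -0.131, 0.1], [0.608, -0.127, 0.134], [0.632, -0.125, 0.182]]
tag_1_eye 0.58 [[0.467, -0.15, 0.098], [0.485, -0.147, 0.133], [0.509, -0.145, 0.182]]
tag_4_eye 0.66 [[0.467, -0.172, 0.121], [0.473, -0.169, 0.17], [0.506, -0.166, 0.185]]
label 0.95 [[0.347, -0.22, 0.005], [0.382, -0.152, 0.04], [0.423, -0.119, 0.043]]
```

carry_out --commands '[{"dp": [-0.002, 0.001, 0.025], "rotation": [0, 0, 0]}, {"dp": [0, 0, 0.03], "rotation": [0, 0, 0]}, {"dp": [0, 0, 0.021], "rotation": [0, 0, 0]}, {"dp": [0, 0, 0], "rotation": [0, 0, 0]}]'

```text
t: 43.72
eef_pos: [0.4838, -0.1506, 0.182]
ee_rot: [3.138, -0.0, -1.537]
force: [-0.3, 0.2, 1.0]
width: 0.0877
gripper_force: 0.0
```

carry_out --commands '[{"dp": [0, 0, 0], "rotation": [0, 0, 0]}, {"dp": [0, 0, 0], "rotation": [0, 0, 0]}, {"dp": [0, 0, 0], "rotation": [0, 0, 0]}, {"dp": [0, 0, 0], "rotation": [0, 0, 0]}, {"dp": [0, 0, 0], "rotation": [0, 0, 0]}, {"dp": [0, 0, 0], "rotation": [0, 0, 0]}, {"dp": [0, 0, 0], "rotation": [0, 0, 0]}, {"dp": [0, 0, 0], "rotation": [0, 0, 0]}]' --grip 0.035 --force 20

```text
t: 44.72
eef_pos: [0.4848, -0.1507, 0.1838]
ee_rot: [-3.141, -0.0, -1.536]
force: [-0.2, 0.8, 3.4]
width: 0.046
gripper_force: 19.8
```

carry_out --commands '[{"dp": [0, 0, -0.009], "rotation": [0, 0, 0]}, {"dp": [0, 0, -0.009], "rotation": [0, 0, 0]}, {"dp": [0, 0, 0], "rotation": [0, 0, 0]}, {"dp": [-0.025, 0, 0], "rotation": [0, 0, 0]}, {"dp": [-0.03, 0, 0], "rotation": [0, 0, 0]}, {"dp": [-0.03, 0, 0], "rotation": [0, 0, 0]}, {"dp": [-0.024, 0, 0], "rotation": [0, 0, 0]}, {"dp": [-0.024, 0, 0], "rotation": [0, 0, 0]}]'

```text
t: 45.72
eef_pos: [0.4798, -0.0169, 0.2014]
ee_rot: [3.141, 0.0, -1.537]
force: [0.7, 0.3, -1.0]
width: 0.0463
gripper_force: 19.8
```

```bash
python3 held.py tag_1_eye h8.png;python3 go.py .6085 -.015 .2018 -88
```

```text
[ 0.4798 -0.0169  0.2014] [ 0.7  0.3 -1. ]
scene 0.83 620 [[0.4553, -0.0173, 0.1147], [0.4779, -0.0136, 0.1502], [0.499, -0.0113, 0.2009]]
t 45.92 pos [ 0.4799 -0.0175  0.2015] yaw -87.98 F [ 0.2 -0.6 -0.9] w 0.0464 q [ 0.37  0.08 -0.48 -0.   -1.02 -0.34]
dp(tool now) mm [   2.  -128.6   -0.4] rotvec deg [ 0.02 -0.    0.02]
dp(tool after turn) mm [   2.  -128.6   -0.3]
```

carry_out --commands '[{"dp": [0.002, -0.03, 0], "rotation": [0, 0, 0]}, {"dp": [0, -0.04, 0], "rotation": [0, 0, 0]}, {"dp": [0, -0.04, 0], "rotation": [0, 0, 0]}, {"dp": [0, -0.019, 0], "rotation": [0, 0, 0]}, {"dp": [0, 0, 0], "rotation": [0, 0, 0]}, {"dp": [0, 0, 0], "rotation": [0, 0, 0]}]'

```text
t: 46.68
eef_pos: [0.6082, -0.016, 0.2011]
ee_rot: [3.14, -0.0, -1.537]
force: [0.6, -0.4, -0.9]
width: 0.0461
gripper_force: 19.8
```

carry_out --commands '[{"dp": [0.008, 0, 0], "rotation": [0, 0, 0]}, {"dp": [0.008, 0, 0], "rotation": [0, 0, 0]}, {"dp": [0.006, 0, 0], "rotation": [0, 0, 0]}, {"dp": [0.006, 0, 0], "rotation": [0, 0, 0]}, {"dp": [0.006, 0, 0], "rotation": [0, 0, 0]}, {"dp": [0.006, 0, 0], "rotation": [0, 0, 0]}, {"dp": [0.006, 0, 0], "rotation": [0, 0, 0]}, {"dp": [0, 0, 0], "rotation": [0, 0, 0]}]'

```text
t: 47.68
eef_pos: [0.6106, -0.0617, 0.2015]
ee_rot: [3.141, -0.0, -1.537]
force: [0.4, -0.1, -0.4]
width: 0.0457
gripper_force: 19.8
```

carry_out --commands '[{"dp": [0, 0, 0.01], "rotation": [0, 0, 0]}, {"dp": [0.011, 0, 0], "rotation": [0, 0, 0]}, {"dp": [0.012, 0, 0], "rotation": [0, 0, 0]}, {"dp": [0.012, 0, 0], "rotation": [0, 0, 0]}, {"dp": [0.011, 0.001, 0], "rotation": [0, 0, 0]}, {"dp": [0, 0, 0], "rotation": [0, 0, 0]}]'

```text
t: 48.42
eef_pos: [0.6111, -0.1083, 0.1916]
ee_rot: [-3.142, -0.0, -1.538]
force: [1.0, 0.0, -0.6]
width: 0.0459
gripper_force: 19.8
```

```bash
python3 held.py tag_1_eye h9.png;python3 go.py .6105 -.107 .1847 -88
```

```text
[ 0.6111 -0.1083  0.1916] [ 1.   0.  -0.6]
scene 0.6 506 [[0.5862, -0.1265, 0.105], [0.6065, -0.1053, 0.1428], [0.6305, -0.102, 0.1922]]
t 48.62 pos [ 0.6112 -0.1071  0.1916] yaw -88.03 F [ 0.7 -0.2 -0.8] w 0.0462 q [ 0.14  0.31 -0.2  -0.   -1.06 -0.11]
dp(tool now) mm [-0.1  0.7  6.9] rotvec deg [-0.01  0.   -0.03]
dp(tool after turn) mm [-0.1  0.7  6.9]
```

carry_out --commands '[{"dp": [0, 0.001, 0.006], "rotation": [0, 0, 0]}, {"dp": [0, 0, 0.001], "rotation": [0, 0, 0]}, {"dp": [0, 0, 0], "rotation": [0, 0, 0]}, {"dp": [0, 0, 0], "rotation": [0, 0, 0]}]'

```text
t: 49.12
eef_pos: [0.6103, -0.1072, 0.1846]
ee_rot: [-3.141, -0.0, -1.536]
force: [-0.3, -0.0, -0.1]
width: 0.0459
gripper_force: 19.8
```

carry_out --commands '[{"dp": [0, 0, 0], "rotation": [0, 0, 0]}, {"dp": [0, 0, 0], "rotation": [0, 0, 0]}, {"dp": [0, 0, 0], "rotation": [0, 0, 0]}, {"dp": [0, 0, 0], "rotation": [0, 0, 0]}, {"dp": [0, 0, -0.015], "rotation": [0, 0, 0]}, {"dp": [0, 0, -0.025], "rotation": [0, 0, 0]}, {"dp": [0, 0, -0.035], "rotation": [0, 0, 0]}]' --grip 0.07

```text
t: 50.0
eef_pos: [0.6099, -0.1074, 0.2608]
ee_rot: [3.141, -0.0, -1.536]
force: [1.1, 0.7, 0.6]
width: 0.0703
gripper_force: 0.0
```

carry_out --commands '[{"dp": [0.013, 0.026, 0], "rotation": [0, 0, 0]}, {"dp": [0.017, 0.035, 0], "rotation": [0, 0, 0]}, {"dp": [0.017, 0.035, 0], "rotation": [0, 0, 0]}, {"dp": [0.014, 0.03, 0], "rotation": [0, 0, 0]}, {"dp": [0, 0, 0], "rotation": [0, 0, 0]}, {"dp": [0, 0, 0], "rotation": [0, 0, 0]}]' --grip 0.0876

```text
t: 50.75
eef_pos: [0.487, -0.1726, 0.2606]
ee_rot: [-3.14, -0.0, -1.537]
force: [0.2, -0.1, -0.4]
width: 0.0874
gripper_force: 0.0
```

```bash
python3 go.py .486 -.172 .1845 -88
python3 - <<'E'
from m import *
im,d=vision.grab_frame('scene'); 
for l in('tag_1_eye','tag_4_eye','tag_2_eye','label'):
    t=vision.trace(l,'scene')
    for k in t[:1]: P=pts('scene',k['pixels'],d); print(l,round(k['score'],2),np.round(np.percentile(P,[5,50,95],axis=0),3).tolist())
E
```

```text
t 50.75 pos [ 0.487  -0.1726  0.2606] yaw -88.04 F [ 0.2 -0.1 -0.4] w 0.0874 q [ 0.04  0.09 -0.32  0.   -1.16 -0.01]
dp(tool now) mm [-0.7  1.1 76.1] rotvec deg [-0.1  -0.02 -0.04]
dp(tool after turn) mm [-0.7  1.  76.1]
tag_1_eye 0.74 [[0.352, -0.178, 0.005], [0.387, -0.109, 0.04], [0.428, -0.073, 0.043]]
tag_4_eye 0.73 [[0.352, -0.175, 0.008], [0.387, -0.109, 0.04], [0.427, -0.073, 0.043]]
tag_2_eye 0.72 [[0.468, -0.2, 0.115], [0.476, -0.197, 0.166], [0.507, -0.194, 0.185]]
label 0.6 [[0.352, -0.174, 0.009], [0.386, -0.108, 0.04], [0.427, -0.073, 0.043]]
```

The box has been knocked about 45 mm along +y, as announced. It was already scanned and is not in the way, so I continue with red.

carry_out --commands '[{"dp": [-0.001, 0.001, 0.025], "rotation": [0, 0, 0]}, {"dp": [0, 0, 0.03], "rotation": [0, 0, 0]}, {"dp": [0, 0, 0.021], "rotation": [0, 0, 0]}, {"dp": [0, 0, 0], "rotation": [0, 0, 0]}]'

```text
t: 51.5
eef_pos: [0.4846, -0.1714, 0.182]
ee_rot: [3.138, 0.0, -1.536]
force: [-0.3, -0.3, 0.1]
width: 0.0879
gripper_force: 0.0
```

carry_out --commands '[{"dp": [0, 0, 0], "rotation": [0, 0, 0]}, {"dp": [0, 0, 0], "rotation": [0, 0, 0]}, {"dp": [0, 0, 0], "rotation": [0, 0, 0]}, {"dp": [0, 0, 0], "rotation": [0, 0, 0]}, {"dp": [0, 0, 0], "rotation": [0, 0, 0]}, {"dp": [0, 0, 0], "rotation": [0, 0, 0]}, {"dp": [0, 0, 0], "rotation": [0, 0, 0]}, {"dp": [0, 0, 0], "rotation": [0, 0, 0]}]' --grip 0.035 --force 20

```text
t: 52.5
eef_pos: [0.4854, -0.1716, 0.1837]
ee_rot: [-3.141, -0.0, -1.536]
force: [-0.4, -0.0, 3.0]
width: 0.0458
gripper_force: 20.0
```

carry_out --commands '[{"dp": [0, 0, -0.009], "rotation": [0, 0, 0]}, {"dp": [0, 0, -0.009], "rotation": [0, 0, 0]}, {"dp": [0, 0, 0], "rotation": [0, 0, 0]}, {"dp": [-0.025, 0, 0], "rotation": [0, 0, 0]}, {"dp": [-0.035, 0, 0], "rotation": [0, 0, 0]}, {"dp": [-0.035, 0, 0], "rotation": [0, 0, 0]}, {"dp": [-0.03, 0, 0], "rotation": [0, 0, 0]}, {"dp": [-0.03, 0, 0], "rotation": [0, 0, 0]}]'

```text
t: 53.5
eef_pos: [0.4798, -0.0157, 0.2016]
ee_rot: [-3.142, 0.0, -1.537]
force: [0.3, 0.3, -0.4]
width: 0.0458
gripper_force: 20.0
```

```bash
python3 held.py tag_4_eye h10.png;python3 go.py .6085 -.015 .2018 -88
```

```text
[ 0.4798 -0.0157  0.2016] [ 0.3  0.3 -0.4]
scene 0.62 627 [[0.458, -0.0165, 0.115], [0.4805, -0.0128, 0.1527], [0.5014, -0.0106, 0.2019]]
t 53.7 pos [ 0.4799 -0.0164  0.2015] yaw -87.96 F [ 0.1 -0.5 -0.5] w 0.0453 q [ 0.38  0.08 -0.48 -0.   -1.02 -0.34]
dp(tool now) mm [   3.2 -128.6   -0.3] rotvec deg [0.01 0.   0.04]
dp(tool after turn) mm [   3.1 -128.6   -0.3]
```

carry_out --commands '[{"dp": [0.002, -0.03, 0], "rotation": [0, 0, 0]}, {"dp": [0.001, -0.04, 0], "rotation": [0, 0, 0]}, {"dp": [0, -0.04, 0], "rotation": [0, 0, 0]}, {"dp": [0, -0.019, 0], "rotation": [0, 0, 0]}, {"dp": [0, 0, 0], "rotation": [0, 0, 0]}, {"dp": [0, 0, 0], "rotation": [0, 0, 0]}]'

```text
t: 54.45
eef_pos: [0.6082, -0.016, 0.2012]
ee_rot: [3.141, -0.0, -1.537]
force: [-0.2, -0.6, -1.6]
width: 0.0457
gripper_force: 20.0
```

carry_out --commands '[{"dp": [0.008, 0, 0], "rotation": [0, 0, 0]}, {"dp": [0.008, 0, 0], "rotation": [0, 0, 0]}, {"dp": [0.006, 0, 0], "rotation": [0, 0, 0]}, {"dp": [0.006, 0, 0], "rotation": [0, 0, 0]}, {"dp": [0.006, 0, 0], "rotation": [0, 0, 0]}, {"dp": [0.006, 0, 0], "rotation": [0, 0, 0]}, {"dp": [0.006, 0, 0], "rotation": [0, 0, 0]}, {"dp": [0, 0, 0], "rotation": [0, 0, 0]}]'

```text
t: 55.45
eef_pos: [0.6106, -0.0617, 0.2015]
ee_rot: [3.141, -0.0, -1.537]
force: [-0.2, -0.1, -0.9]
width: 0.0455
gripper_force: 20.0
```

carry_out --commands '[{"dp": [0, 0, 0.01], "rotation": [0, 0, 0]}, {"dp": [0.007, 0, 0], "rotation": [0, 0, 0]}, {"dp": [0.008, 0, 0], "rotation": [0, 0, 0]}, {"dp": [0.006, 0.001, 0], "rotation": [0, 0, 0]}, {"dp": [0, 0, 0], "rotation": [0, 0, 0]}]'

```text
t: 56.08
eef_pos: [0.6103, -0.0829, 0.1917]
ee_rot: [-3.141, 0.0, -1.537]
force: [0.3, 0.8, -0.9]
width: 0.0458
gripper_force: 20.0
```

```bash
python3 held.py tag_4_eye h11.png;python3 go.py .6095 -.083 .1847 -88
```

```text
[ 0.6103 -0.0829  0.1917] [ 0.3  0.8 -0.9]
scene 0.97 424 [[0.5882, -0.084, 0.1059], [0.6101, -0.08, 0.1386], [0.6317, -0.0777, 0.1924]]
t 56.27 pos [ 0.6104 -0.0822  0.1917] yaw -88.04 F [-0.1  0.  -0.3] w 0.0452 q [ 0.18  0.31 -0.21 -0.   -1.06 -0.15]
dp(tool now) mm [0.8 0.9 7. ] rotvec deg [-0.01  0.   -0.04]
dp(tool after turn) mm [0.7 0.9 7. ]
```

carry_out --commands '[{"dp": [0.001, 0.001, 0.006], "rotation": [0, 0, 0]}, {"dp": [0, 0, 0.001], "rotation": [0, 0, 0]}, {"dp": [0, 0, 0], "rotation": [0, 0, 0]}, {"dp": [0, 0, 0], "rotation": [0, 0, 0]}]'

```text
t: 56.78
eef_pos: [0.6095, -0.0833, 0.1846]
ee_rot: [-3.141, -0.0, -1.536]
force: [-0.8, 0.6, -0.1]
width: 0.0456
gripper_force: 20.0
```

carry_out --commands '[{"dp": [0, 0, 0], "rotation": [0, 0, 0]}, {"dp": [0, 0, 0], "rotation": [0, 0, 0]}, {"dp": [0, 0, 0], "rotation": [0, 0, 0]}, {"dp": [0, 0, 0], "rotation": [0, 0, 0]}, {"dp": [0, 0, -0.015], "rotation": [0, 0, 0]}, {"dp": [0, 0, -0.025], "rotation": [0, 0, 0]}, {"dp": [0, 0, -0.035], "rotation": [0, 0, 0]}]' --grip 0.07

```text
t: 57.65
eef_pos: [0.6091, -0.0834, 0.2607]
ee_rot: [3.141, -0.0, -1.537]
force: [0.8, -0.1, 0.9]
width: 0.0701
gripper_force: 0.0
```

carry_out --commands '[{"dp": [0.02, 0.022, 0], "rotation": [0, 0, 0]}, {"dp": [0.026, 0.029, 0], "rotation": [0, 0, 0]}, {"dp": [0.026, 0.029, 0], "rotation": [0, 0, 0]}, {"dp": [0.023, 0.026, 0], "rotation": [0, 0, 0]}, {"dp": [0.018, 0.02, 0], "rotation": [0, 0, 0]}, {"dp": [0, 0, 0], "rotation": [0, 0, 0]}, {"dp": [0, 0, 0], "rotation": [0, 0, 0]}]' --grip 0.0876

```text
t: 58.52
eef_pos: [0.4878, -0.2006, 0.2605]
ee_rot: [-3.14, -0.0, -1.537]
force: [1.3, 0.2, -0.4]
width: 0.0875
gripper_force: 0.0
```

```bash
python3 go.py .4865 -.2005 .1845 -88
python3 - <<'E'
from m import *
im,d=vision.grab_frame('scene'); 
for l in('tag_4_eye','tag_2_eye','label'):
    t=vision.trace(l,'scene')
    for k in t[:1]: P=pts('scene',k['pixels'],d); print(l,round(k['score'],2),np.round(np.percentile(P,[5,50,95],axis=0),3).tolist())
cv2.imwrite('pics/g2.png',cv2.resize(im[90:290,280:460],None,fx=3,fy=3)[:,:,::-1])
E
```

```text
t 58.52 pos [ 0.4878 -0.2006  0.2605] yaw -88.05 F [ 1.3  0.2 -0.4] w 0.0875 q [-0.02  0.11 -0.3   0.   -1.16  0.05]
dp(tool now) mm [-0.1  1.4 76. ] rotvec deg [-0.08 -0.01 -0.05]
dp(tool after turn) mm [-0.1  1.3 76. ]
tag_4_eye 0.72 [[0.588, -0.086, 0.099], [0.607, -0.08, 0.136], [0.63, -0.078, 0.183]]
tag_2_eye 0.89 [[0.469, -0.199, 0.098], [0.488, -0.196, 0.133], [0.51, -0.193, 0.183]]
label 0.78 [[0.352, -0.174, 0.008], [0.387, -0.108, 0.04], [0.428, -0.073, 0.043]]
```

View pics/g2.png

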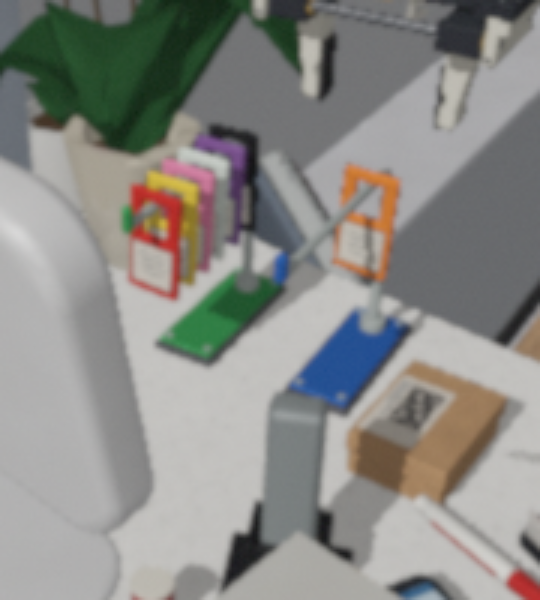

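Red, yellow, pink, white, purple and black hang on green (crop 155, 240 to 235, 180). Only orange is left on blue (370, 220), and the box now lies nearer the dock. Next is orange.

carry_out --commands '[{"dp": [-0.001, 0.001, 0.025], "rotation": [0, 0, 0]}, {"dp": [0, 0, 0.03], "rotation": [0, 0, 0]}, {"dp": [0, 0, 0.021], "rotation": [0, 0, 0]}, {"dp": [0, 0, 0], "rotation": [0, 0, 0]}]'

```text
t: 59.22
eef_pos: [0.4855, -0.1992, 0.182]
ee_rot: [3.138, 0.0, -1.536]
force: [-0.2, 0.3, 0.5]
width: 0.0877
gripper_force: 0.0
```

carry_out --commands '[{"dp": [0, 0, 0], "rotation": [0, 0, 0]}, {"dp": [0, 0, 0], "rotation": [0, 0, 0]}, {"dp": [0, 0, 0], "rotation": [0, 0, 0]}, {"dp": [0, 0, 0], "rotation": [0, 0, 0]}, {"dp": [0, 0, 0], "rotation": [0, 0, 0]}, {"dp": [0, 0, 0], "rotation": [0, 0, 0]}, {"dp": [0, 0, 0], "rotation": [0, 0, 0]}, {"dp": [0, 0, 0], "rotation": [0, 0, 0]}]' --grip 0.035 --force 20

```text
t: 60.22
eef_pos: [0.4864, -0.1996, 0.1837]
ee_rot: [-3.141, -0.0, -1.536]
force: [-0.7, 0.3, 2.3]
width: 0.046
gripper_force: 20.0
```

carry_out --commands '[{"dp": [0, 0, -0.009], "rotation": [0, 0, 0]}, {"dp": [0, 0, -0.009], "rotation": [0, 0, 0]}, {"dp": [-0.02, 0, 0], "rotation": [0, 0, 0]}, {"dp": [-0.035, 0, 0], "rotation": [0, 0, 0]}, {"dp": [-0.035, 0, 0], "rotation": [0, 0, 0]}, {"dp": [-0.034, 0, 0], "rotation": [0, 0, 0]}, {"dp": [-0.03, 0, 0], "rotation": [0, 0, 0]}, {"dp": [-0.03, 0, 0], "rotation": [0, 0, 0]}]'

```text
t: 61.22
eef_pos: [0.4801, -0.0146, 0.2023]
ee_rot: [-3.141, 0.0, -1.536]
force: [-0.3, 0.6, -0.9]
width: 0.0461
gripper_force: 20.0
```

```bash
python3 held.py tag_2_eye h12.png;python3 go.py .6085 -.015 .2018 -88
```

```text
[ 0.4801 -0.0146  0.2023] [-0.3  0.6 -0.9]
scene 0.94 658 [[0.4592, -0.0147, 0.116], [0.4805, -0.011, 0.1548], [0.5017, -0.0087, 0.2027]]
t 61.42 pos [ 0.4801 -0.0153  0.2021] yaw -87.95 F [-0.4 -0.2 -1.1] w 0.046 q [ 0.38  0.08 -0.48  0.   -1.02 -0.34]
dp(tool now) mm [   4.3 -128.3    0.4] rotvec deg [-0.04  0.01  0.05]
dp(tool after turn) mm [   4.2 -128.3    0.3]
```

carry_out --commands '[{"dp": [0.003, -0.03, 0], "rotation": [0, 0, 0]}, {"dp": [0.001, -0.04, 0], "rotation": [0, 0, 0]}, {"dp": [0, -0.04, 0], "rotation": [0, 0, 0]}, {"dp": [0, -0.019, 0], "rotation": [0, 0, 0]}, {"dp": [0, 0, 0], "rotation": [0, 0, 0]}, {"dp": [0, 0, 0], "rotation": [0, 0, 0]}]'

```text
t: 62.18
eef_pos: [0.6083, -0.016, 0.2014]
ee_rot: [3.141, -0.0, -1.537]
force: [0.2, -0.4, -0.7]
width: 0.0461
gripper_force: 20.0
```

carry_out --commands '[{"dp": [0.008, 0, 0], "rotation": [0, 0, 0]}, {"dp": [0.008, 0, 0], "rotation": [0, 0, 0]}, {"dp": [0.006, 0, 0], "rotation": [0, 0, 0]}, {"dp": [0.006, 0, 0], "rotation": [0, 0, 0]}, {"dp": [0.006, 0, 0], "rotation": [0, 0, 0]}, {"dp": [0.006, 0, 0], "rotation": [0, 0, 0]}, {"dp": [0.005, 0, 0], "rotation": [0, 0, 0]}, {"dp": [0, 0, 0], "rotation": [0, 0, 0]}]'

```text
t: 63.18
eef_pos: [0.6106, -0.0606, 0.2015]
ee_rot: [3.141, -0.0, -1.537]
force: [0.6, 0.1, -0.3]
width: 0.0462
gripper_force: 20.0
```

```bash
python3 held.py tag_2_eye h13.png;python3 go.py .609 -.0605 .1847 -88
```

```text
[ 0.6106 -0.0606  0.2015] [ 0.6  0.1 -0.3]
scene 0.6 507 [[0.5899, -0.0624, 0.1139], [0.6121, -0.0571, 0.1502], [0.634, -0.0546, 0.2018]]
t 63.38 pos [ 0.6106 -0.0601  0.2015] yaw -88.03 F [ 0.2 -0.2 -0.5] w 0.0457 q [ 0.22  0.29 -0.2  -0.   -1.08 -0.19]
dp(tool now) mm [ 0.3  1.6 16.8] rotvec deg [ 0.    0.   -0.03]
dp(tool after turn) mm [ 0.3  1.6 16.8]
```

View pics/h13.png

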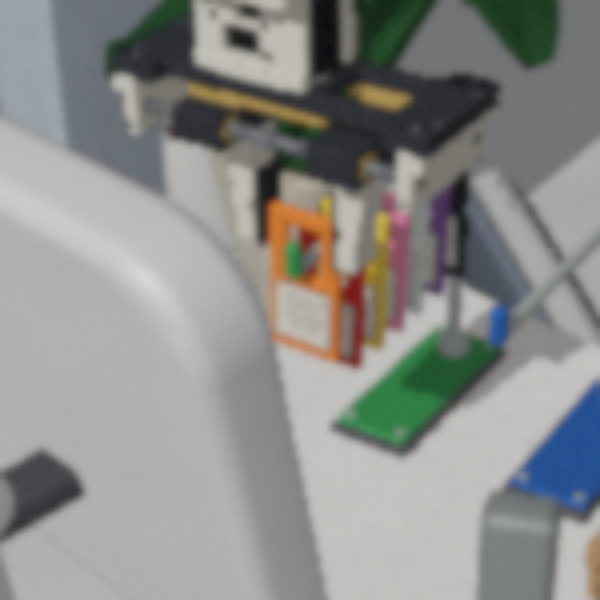

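The green stop stands in front of the orange tag's eye, so it is threaded. I lower it, release and back away.

carry_out --commands '[{"dp": [0.001, 0.001, 0.008], "rotation": [0, 0, 0]}, {"dp": [0, 0, 0.007], "rotation": [0, 0, 0]}, {"dp": [0, 0, 0.001], "rotation": [0, 0, 0]}, {"dp": [0, 0, 0], "rotation": [0, 0, 0]}, {"dp": [0, 0, 0], "rotation": [0, 0, 0]}]'

```text
t: 64.0
eef_pos: [0.6098, -0.0613, 0.1857]
ee_rot: [-3.141, -0.0, -1.537]
force: [-0.1, 0.5, 1.2]
width: 0.0456
gripper_force: 20.0
```

carry_out --commands '[{"dp": [0, 0, 0], "rotation": [0, 0, 0]}, {"dp": [0, 0, 0], "rotation": [0, 0, 0]}, {"dp": [0, 0, 0], "rotation": [0, 0, 0]}, {"dp": [0, 0, 0], "rotation": [0, 0, 0]}, {"dp": [0, 0, -0.015], "rotation": [0, 0, 0]}, {"dp": [0, 0, -0.025], "rotation": [0, 0, 0]}, {"dp": [0, 0, -0.04], "rotation": [0, 0, 0]}]' --grip 0.07

```text
t: 64.88
eef_pos: [0.6091, -0.0614, 0.2664]
ee_rot: [3.14, -0.0, -1.537]
force: [0.9, 0.1, 0.3]
width: 0.0702
gripper_force: 0.0
```

carry_out --commands '[{"dp": [0.02, 0.03, -0.02], "rotation": [0, 0, 0]}, {"dp": [0.02, 0.04, 0], "rotation": [0, 0, 0]}, {"dp": [0.02, 0.04, 0], "rotation": [0, 0, 0]}, {"dp": [0.02, 0.02, 0], "rotation": [0, 0, 0]}, {"dp": [0, 0, 0], "rotation": [0, 0, 0]}, {"dp": [0, 0, 0], "rotation": [0, 0, 0]}]'

```text
t: 65.62
eef_pos: [0.483, -0.1457, 0.2865]
ee_rot: [-3.14, -0.0, -1.537]
force: [-0.2, -0.2, -0.1]
width: 0.07
gripper_force: 0.0
```

Run:
```python
from m import *
im,d=vision.grab_frame('scene')
for l in('tag_1_eye','tag_2_eye','tag_3_eye','tag_4_eye','tag_5_eye','tag_6_eye','old_tag_eye','scanner_center','spool_red','spool_navy','pin_tin'):
    for k in vision.trace(l,'scene')[:1]: P=pts('scene',k['pixels'],d); print(l,round(k['score'],2),np.round(np.percentile(P,[5,50,95],axis=0),3).tolist())
im2,d2=vision.grab_frame('top')
for k in vision.trace('tape_measure','top')[:1]: P=pts('top',k['pixels'],d2); print('tape',round(k['score'],2),np.round(np.median(P,0),3))
a=cv2.resize(im[90:310,280:460],None,fx=2.4,fy=2.4); b=cv2.resize(im2[130:290,225:415],None,fx=1.85,fy=1.85)
b=cv2.copyMakeBorder(b,0,a.shape[0]-b.shape[0],0,0,cv2.BORDER_CONSTANT); cv2.imwrite('pics/end.png',np.hstack([a,b])[:,:,::-1])
```

```text
tag_1_eye 0.48 [[0.588, -0.109, 0.102], [0.596, -0.105, 0.157], [0.627, -0.102, 0.185]]
tag_2_eye 0.91 [[0.588, -0.066, 0.096], [0.607, -0.058, 0.135], [0.632, -0.056, 0.184]]
tag_3_eye 0.68 [[0.59, -0.155, 0.102], [0.597, -0.151, 0.162], [0.63, -0.148, 0.184]]
tag_4_eye 0.59 [[0.588, -0.084, 0.107], [0.596, -0.081, 0.16], [0.628, -0.079, 0.184]]
tag_5_eye 0.72 [[0.59, -0.152, 0.097], [0.597, -0.128, 0.159], [0.632, -0.125, 0.185]]
tag_6_eye 0.64 [[0.591, -0.18, 0.102], [0.599, -0.176, 0.161], [0.629, -0.174, 0.185]]
old_tag_eye 0.77 [[0.593, -0.206, 0.103], [0.599, -0.201, 0.161], [0.632, -0.198, 0.184]]
scanner_center 0.74 [[0.352, -0.174, 0.008], [0.387, -0.108, 0.04], [0.427, -0.073, 0.043]]
spool_red 0.48 [[0.455, 0.119, 0.008], [0.466, 0.135, 0.039], [0.478, 0.141, 0.042]]
spool_navy 0.4 [[0.436, 0.145, 0.039], [0.442, 0.155, 0.041], [0.45, 0.167, 0.043]]
pin_tin 0.75 [[0.443, 0.177, 0.017], [0.461, 0.211, 0.022], [0.489, 0.262, 0.024]]
```

View pics/end.png

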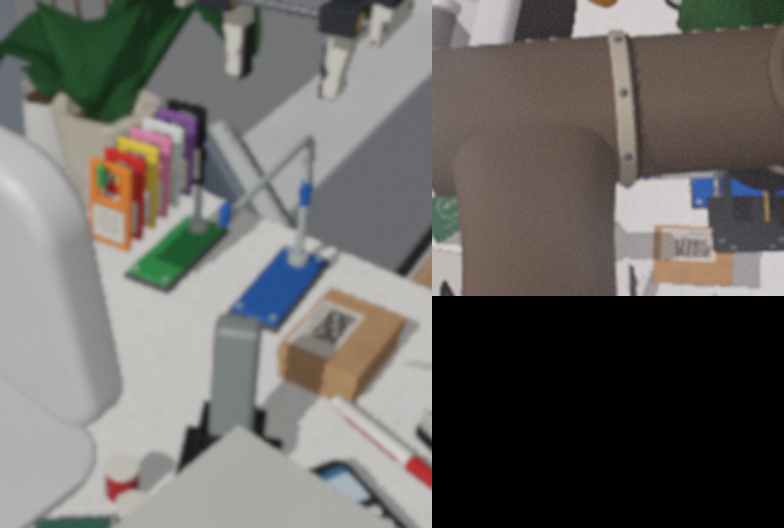

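The final picture shows all six tags and the black one on the green rail (crop 110, 200 to 187, 135) and an empty blue rail. The scanner is in its dock (237, 370), and the spools and the tin are where they started. I hand the job in.

```bash
python3 -c "
from station import arm; print(arm.job_done())"
```

```text
the job is handed in; nothing more can be done
None
```

The job is handed in: I held the scanner over the barcode and stood it back in its dock, then moved all six tags to the green rail beside the black one; the box got knocked aside only after the scan, and the arm hid the tape measure in the last picture.

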